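# Close down a barbecue grill table

### The job

Close down the grill table: first turn the grill's knob until its white pointer stands at the red index mark, and leave it there. Then press each grill tool on the table fully home into its own shaped cutout in the case, and stack the closed tins squarely in one column on the white outline of the wooden board, long side along the board's long side, lids up. Leave the cup and the bowls where they are.

Things in the scene. Friction and masses are not known exactly. Their poses are not given: they have to be found in the camera images.
- case: Black case, fixed to the table, 170 (x) x 206 (y) mm, top 22 mm above the table: a rigid grey insert with three T-shaped cutouts with orange floors, 62 mm apart in y, heads towards the case's +x. Half-way along each shaft black sprung pads bulge 1 mm into the tool's width from either side. Origin: centre of the underside; x along the cutouts.
- slot_scissors (a point): Floor of the scissors cutout (14 mm deep, 8 mm above the table; 2 mm to spare on each side of the tool, 3 mm at each end). A tool that is home has its origin here, x and z axes as this point's. It enters 4 mm freely, then meets the sprung pads, does not drop past them by its weight and must be pressed, about 5 to 12 N, down to the floor; friction holds it.
- slot_tongs (a point): Floor of the tongs cutout (14 mm deep, 8 mm above the table; 2 mm to spare on each side of the tool, 3 mm at each end). A tool that is home has its origin here, x and z axes as this point's. It enters 4 mm freely, then meets the sprung pads, does not drop past them by its weight and must be pressed, about 5 to 12 N, down to the floor; friction holds it.
- slot_scraper (a point): Floor of the scraper cutout (14 mm deep, 8 mm above the table; 2 mm to spare on each side of the tool, 3 mm at each end). A tool that is home has its origin here, x and z axes as this point's. It enters 4 mm freely, then meets the sprung pads, does not drop past them by its weight and must be pressed, about 5 to 12 N, down to the floor; friction holds it.
- scissors: Meat scissors in a black blade guard, red finger rings as the head, about 0.14 kg. Origin: underside, on the centreline, at the place to grip; x runs along the tool towards the head, z up. Shaft (guard) x -72 to 24 mm, 26 mm wide, 34 mm high; head (rings) x 24 to 66 mm, 54 mm wide, 20 mm high. Home, the shaft stands 20 mm proud of the insert. May be absent.
- tongs: Closed steel tongs with blue grips, about 0.15 kg. Origin: underside, on the centreline, at the place to grip; x runs along the tool towards the head, z up. Shaft x -74 to 30 mm, 22 mm wide, 34 mm high; head (steel tips) x 30 to 64 mm, 36 mm wide, 30 mm high. Home, the shaft stands 20 mm proud. May be absent.
- scraper: Grate scraper with a wooden handle and dark head with brass edge, about 0.13 kg. Origin: underside, on the centreline, at the place to grip; x runs along the tool towards the head, z up. Shaft (handle) x -74 to 36 mm, 26 mm wide, 34 mm high; head x 36 to 62 mm, 46 mm wide, 24 mm high. Home, the shaft stands 20 mm proud. May be absent.
- tin_a: Closed steel side-dish tin with a green lid, a plain block 90 (x) x 56 (y) x 36 (z) mm, about 0.22 kg; origin: centre of its underside. May be absent.
- tin_b: Closed steel side-dish tin with a yellow lid, a plain block 90 (x) x 56 (y) x 36 (z) mm, about 0.22 kg; origin: centre of its underside. May be absent.
- tin_c: Closed steel side-dish tin with a white lid, a plain block 90 (x) x 56 (y) x 36 (z) mm, about 0.22 kg; origin: centre of its underside. May be absent.
- board_top (a point): Centre of the top of the dark wooden board, fixed to the table, 120 (x) x 86 (y) mm, 12 mm high, with a white outline the size of a tin; x along its long side.
- control: Steel grill control unit, fixed to the table, 110 x 110 x 40 mm, with a black dial plate and knob on top; origin: centre of the underside, z up. The knob's white pointer points 1.9 rad counter-clockwise (seen from above) from this x axis at knob value 0 and turns clockwise as the value grows: its yaw is unit yaw + 1.9 - value.
- knob (a joint): Angle of the knob, rad, 0 to 3.0, growing clockwise seen from above; at 2.0 the white pointer stands at the red index mark. It stays where it is left (friction 0.06 N m). Its grip is a black bar 64 mm long (along the pointer) and 18 mm wide, from 49 to 77 mm above the table.
- knob_grip (a point): On the knob's axis, at the top of its bar, 77 mm above the table.
- pointer_tip (a point): Outer end of the white pointer line on top of the knob's bar, 32 mm from the axis.
- index_mark (a point): The red index mark on the dial plate, 45 mm from the knob's axis.
- cup: Steel cup, 72 mm across, 75 mm high; bystander. Origin: centre of the underside.
- sauce_bowl: Small steel bowl, 76 mm across, 35 mm high; bystander. Origin: centre of the underside.
- side_bowl: Grey bowl, 96 mm across, 45 mm high; bystander. Origin: centre of the underside.
Mind the look-alikes: they are no part of the job. What is shaped like the tin_b but pink or turquoise is not meant.

How it is judged (in metres and radians):
On the way:
1. the knob's pointer is at the red index mark (value of joint knob between 1.92 and 2.08 rad), for 0.2 s.
At the end, for the whole second after the job is handed in: Knob within 0.08 rad of the mark; each tool present in its cutout: within 5 mm sideways, under 3 mm off the floor, tilt under 0.05 rad; each tin present over the board centre within 10 mm, lid up (tilt under 0.06), long side within 0.14 rad of the board's; all at rest (all of step 1 and horizontal distance between scissors and slot_scissors below 0.005 m and z of scissors in the frame of slot_scissors below 0.003 m and angle between each of scissors, tongs, scraper's own z axis and vertical below 0.05 rad and linear speed of each of scissors, tongs, scraper, tin_a, tin_b, tin_c below 0.02 m/s and horizontal distance between tongs and slot_tongs below 0.005 m and z of tongs in the frame of slot_tongs below 0.003 m and horizontal distance between scraper and slot_scraper below 0.005 m and z of scraper in the frame of slot_scraper below 0.003 m and horizontal distance between each of tin_a, tin_b, tin_c and board_top below 0.01 m and angle between the x axis of each of tin_a, tin_b, tin_c and the x axis of board_top, either way round below 0.14 rad and angle between each of tin_a, tin_b, tin_c's own z axis and vertical below 0.06 rad); the robot touches nothing.
It fails at once if the cup or a bowl is moved more than 3 cm or tipped over (distance of any of cup, sauce_bowl, side_bowl from where it was at the start of the episode above 0.03 m or angle between any of cup, sauce_bowl, side_bowl's own z axis and vertical above 0.5 rad).
It fails at once if a tool is pressed home or a tin stacked while the knob is off its mark ((value of joint knob below 1.9 rad or value of joint knob above 2.1 rad) and ((horizontal distance between scissors and slot_scissors below 0.005 m and z of scissors in the frame of slot_scissors below 0.003 m) or (horizontal distance between tongs and slot_tongs below 0.005 m and z of tongs in the frame of slot_tongs below 0.003 m) or (horizontal distance between scraper and slot_scraper below 0.005 m and z of scraper in the frame of slot_scraper below 0.003 m) or (horizontal distance between tin_a and board_top below 0.01 m and linear speed of tin_a below 0.02 m/s) or (horizontal distance between tin_b and board_top below 0.01 m and linear speed of tin_b below 0.02 m/s) or (horizontal distance between tin_c and board_top below 0.01 m and linear speed of tin_c below 0.02 m/s))).
Of scissors, tongs, scraper, tin_a, tin_b, tin_c only 5 to 6 are there at a start; the rules pass over those that are not, and their reading is None.
At some moment in a run one of scissors, tongs, scraper may be knocked a few centimetres aside while the robot is not near it.
It also fails if it takes over 200 s, if anything falls off the work surface, if the arm or the gripper's body presses on something with over 40 N, if the wrist force passes 120 N, or if a joint passes its speed limit or range.

### The arm

A 6-joint arm with a two-finger parallel gripper is mounted at the origin on the work surface. World frame = base frame: x ahead of the robot, y to its left, z up, the work surface at z = 0. Lengths are in mm, angles in rad, forces in N, time in s.
With the tool pointing down it reaches from about 350 to 875 mm from the base axis. Payload 4.2 kg.
Tool frame: the origin (TCP) lies on the mounting face of the last link; the fingertips stand 173 mm ahead of it and the grasp point (between the pads) lies grip_point_offset ahead of it (grip_point_offset is the distance from the TCP to the grasp point, in mm); z points along the fingers, y is the line along which they close (so a half turn about z gives the same grasp; the last joint's range is limited). The gripper opens to 85 mm and grips with 20 to 120 N. Pads are 22 mm wide; open, the fingers measure 114 mm over their backs; the gripper's body (76 mm by 85 mm) begins 54 mm behind the grasp point. The pads swing forward as they close: fully open they stand 13 mm farther back than shut.
Start: joints at [1.408, 0.385, 0.008, 0, -1.194, -0.259], TCP at [255.844, 570.214, 404.712] pointing down, gripper open.
Joint ranges: [-3.14, 3.14], [-1.21, 2.06], [-1.07, 1.41], [-3.16, 2.05], [-2.99, -0.16], [-3.1, 3.1]. Speed limits (rad/s): [2.79, 2.79, 3.14, 3.14, 3.14, 3.14].

### API

Orientations are given as a unit quaternion [x, y, z, w].
In Python, from bench import read_state, get_image, job_done, recognise, place_of, grip_point_offset gives the robot as it stands. The module is installed in compiled form; this text tells all that it offers.
- The arm moves only by the tool carry_out, never from a script. Its arguments are lists of equal length, an entry for each row: "slide": the shift along the tool's x, y, z in m, a list of three; "roll": the turn about the tool's z in degrees; "claw": the finger opening in m, from 0 to 0.0854. A call has 1 to 8 rows; each row is the pose to reach, as a shift and turn from the pose commanded when the call began, along the tool's axes at that moment; what a row does not reach only later rows make up. A row lasts 1/8 s, in which the tool goes at most 62.5 mm and 10.7 degrees, less where a joint would pass 70% of its speed; a pose out of reach is approached as far as the arm can. A call with a gripper value outside its range is refused whole. The fingers move at their own pace and stop on an object; the grip force is fixed at half the most. Time passes only in rows, so rows that repeat a pose let the fingers close. It gives the time, the measured TCP pose, the force, the opening and the grip force at its end, in the units of the state.
- read_state(): the state, without advancing time (a new reading comes with each control period).
- get_image(name): name is "scene" or "top" or "wrist"; returns a dict with "img" (420x560x3 uint8, red, green, blue), "z_map" (420x560 float32, mm along the optical axis (not along the pixel's ray), 0 where there is no reading), "mtx" (3x3 intrinsics, pixels), "k1" (the pictures are not rectified: a ray, as slopes to the right and down, at radius r is drawn at 1 + k1 r^2 times it, then the intrinsics apply), "world_from_camera" (4x4, takes a point from camera to world coordinates); the wrist camera has in their place "T_tool_cam" (4x4, takes a point from camera to tool coordinates, whose origin is the TCP and whose axes are the flange's). Camera axes: x right, y up, looking along -z (the intrinsics and any distortion apply to the point x, -y, -z); pixel columns grow to the right and rows downward; lengths in mm; the calibration is good to about 2 mm. A picture is of the moment at which its call begins: read the wrist's pose just before it.
- job_done(): hands the job in; it is judged then, once.
Trained networks look in a picture, given as the dict that the camera call returned (one of the last four; its "shot" number tells which), for a name from the list of things; names that differ only in an ending like _2 or _b are one class to them, and where a whole thing is asked for, a point or a joint stands for the part that bears it (a point fixed in the world has none). Each returns a list of dicts, best first, with "conf" (0 to 1); they miss things now and then, are a little off and sometimes report something else, mostly with a low value. They report only what shows in the picture. A call takes as long as a camera call. They do not tell look-alikes from the thing itself.
- recognise(picture, thing): "at" ([column, row] in pixels, amid what is visible of it).
- place_of(picture, thing): "at" ([column, row] in pixels: a listed point, or the origin of a listed thing).
The state is a dict: "clock": time; "joints": joint angles; "joint_vel": joint speeds; "joint_efforts": joint torques, N m; "position": TCP position; "ee_rot": TCP orientation; "contact_force": force on the tool from outside, world axes, zero at the start; "wrist_torque": the same for the moment, N m; "gripper_width": finger opening in mm; "grasp_force": force on a finger pad.
Only numpy, scipy, OpenCV 4.12 (cv2) and the standard library are available. Lean on these libraries where they do the work, as an engineer would, in place of code of your own. Each camera call takes 0.05 s, during which the arm holds its last target. There are 200 camera calls.

## Working session

There is one attempt and no reset: what is moved stays moved. The work goes in short steps, Python scripts to look and compute and a tool call to move; the robot and the scene stay as the last step left them, time stands still between calls to the robot, and variables do not carry over. Pictures are saved under pics/ and viewed, at most 14 in all, crops included, and the job is handed in when it is done.

Besides the shell and the picture viewer there is one more tool, called as a command line: name --pt "numbers of a row" for each row, then --argument value for the rest. carry_out: Moves the arm, as the interface text tells. Its arguments: {"type":"object","properties":{"slide":{"type":"array"},"roll":{"type":"array"},"claw":{"type":"array"}},"required":["slide","roll","claw"]}

```bash
mkdir -p pics; cat > h.py <<'E'
import numpy as np, cv2
from scipy.spatial.transform import Rotation as R
from bench import *
def T_of(p, s=None):
    if 'world_from_camera' in p: return np.array(p['world_from_camera'])
    T=np.eye(4); T[:3,:3]=R.from_quat(s['ee_rot']).as_matrix(); T[:3,3]=s['position']
    return T@np.array(p['T_tool_cam'])
def ray(p,uv,s=None):
    T=T_of(p,s); K=np.array(p['mtx'])
    d=np.array([(uv[0]-K[0,2])/K[0,0],(uv[1]-K[1,2])/K[1,1]]); u=d.copy()
    for _ in range(20): u=d/(1+p['k1']*(u@u))
    return T[:3,3],T[:3,:3]@np.array([u[0],-u[1],-1.])
def at_z(p,uv,z,s=None):
    o,d=ray(p,uv,s); return o+d*(z-o[2])/d[2]
def depth_pt(p,uv,s=None):
    o,d=ray(p,uv,s); c,r=int(round(uv[0])),int(round(uv[1]))
    w=p['z_map'][max(r-1,0):r+2,max(c-1,0):c+2]; w=w[w>0]
    return o+d*np.median(w) if len(w) else None
def proj(p,X,s=None):
    T=np.linalg.inv(T_of(p,s)); c=T[:3,:3]@np.array(X)+T[:3,3]; K=np.array(p['mtx'])
    u=np.array([c[0],-c[1]])/-c[2]; u=u*(1+p['k1']*(u@u)); return K[:2,:2]@u+K[:2,2]
def cloud(p,s=None):
    h,w=p['z_map'].shape; g=np.stack(np.meshgrid(np.arange(w),np.arange(h)),-1).reshape(-1,2).astype(float)
    K=np.array(p['mtx']); d=(g-K[:2,2])/[K[0,0],K[1,1]]; u=d.copy()
    for _ in range(20): u=d/(1+p['k1']*(u**2).sum(1,keepdims=True))
    z=p['z_map'].reshape(-1,1); T=T_of(p,s)
    P=np.c_[u[:,:1]*z,-u[:,1:]*z,-z]@T[:3,:3].T+T[:3,3]; P[z[:,0]<=0]=np.nan
    return P.reshape(h,w,3)
def save(p,n,crop=None,f=1):
    im=p['img'][:,:,::-1]
    if crop: a,b,c,d=crop; im=im[b:d,a:c]
    cv2.imwrite('pics/'+n,cv2.resize(im,None,fx=f,fy=f,interpolation=cv2.INTER_CUBIC))
E
cat > a.py <<'E'
from h import *
print(grip_point_offset, read_state())
p=get_image('top'); save(p,'top1.png',f=1.42)
P=cloud(p)
for n in ['case','slot_scissors','slot_tongs','slot_scraper','scissors','tongs','scraper','tin_a','board_top','control','knob_grip','pointer_tip','index_mark','cup','sauce_bowl','side_bowl']:
    for q in place_of(p,n)[:6]:
        X=depth_pt(p,q['at']); print(n,round(q['conf'],2),np.round(q['at'],1),None if X is None else X.round(0))
s=get_image('scene'); save(s,'scene1.png',f=1.42)
E
python3 a.py
```

```text
154.70000000000002 {'clock': 0.0, 'joints': array([ 1.40766557e+00,  3.85568554e-01,  6.63788154e-03, -5.04365675e-04,
       -1.19401474e+00, -2.58610507e-01]), 'joint_vel': array([ 9.02421644e-04,  3.40538146e-04,  4.54916527e-04, -2.08566302e-03,
       -2.06214043e-03,  9.20935827e-05]), 'joint_efforts': array([-9.45586071e-04, -3.92289484e+01,  1.88400221e+01,  4.18636188e+00,
       -4.72374202e-03, -7.01245270e-06]), 'position': array([255.7206213 , 570.06917594, 403.61785239]), 'ee_rot': array([ 9.77828983e-01, -2.09402174e-01, -1.82847114e-04,  1.08450541e-03]), 'contact_force': array([0.42767942, 0.04209052, 1.54263026]), 'wrist_torque': array([-0.01629481, -0.01914639,  0.0280179 ]), 'grasp_force': 0.0, 'gripper_width': 85.2408671263769}
case 0.73 [313.2 215.3] [593. -27.   9.]
slot_scissors 0.85 [285.7 213.7] [598.  45.  10.]
slot_scissors 0.64 [314.1 214.3] [596. -29.   9.]
slot_tongs 0.74 [311.9 214.3] [596. -23.   8.]
slot_scraper 0.65 [333.2 218.4] [585. -78.   9.]
scissors 0.7 [228.9 286. ] [413. 192.   4.]
scraper 0.91 [395.4 219.5] [ 579. -233.   35.]
scraper 0.51 [154.9 229.1] [560. 375.  37.]
tin_a 0.94 [ 98.8 216.6] [593. 515.  36.]
tin_a 0.79 [150.1 177.6] [691. 388.  37.]
tin_a 0.72 [392.8 285.1] [ 414. -222.   35.]
tin_a 0.63 [155.8 231.2] [554. 373.  36.]
tin_a 0.6 [ 99.2 278.1] [439. 512.  36.]
board_top 0.72 [159.1 278.4] [435. 369.  13.]
control 0.56 [448.2 274.9] [ 440. -348.   78.]
knob_grip 0.67 [453.1 256.2] [ 485. -374.   40.]
knob_grip 0.59 [457.5 271.9] [ 447. -371.   77.]
knob_grip 0.16 [449.7 273.6] [ 443. -352.   78.]
pointer_tip 0.93 [444.5 278. ] [ 432. -342.   70.]
index_mark 0.59 [451.9 255.3] [ 487. -371.   40.]
cup 0.97 [303.4 284.4] [416.   1.   5.]
sauce_bowl 0.69 [224.9 156.6] [750. 202.   2.]
side_bowl 0.83 [379.  157.9] [ 743. -201.    4.]
```

View pics/top1.png

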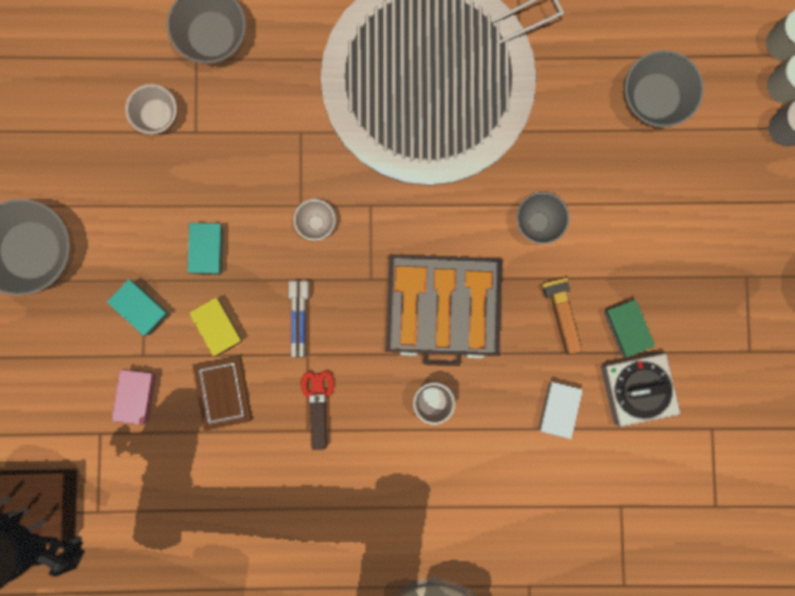

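View pics/scene1.png

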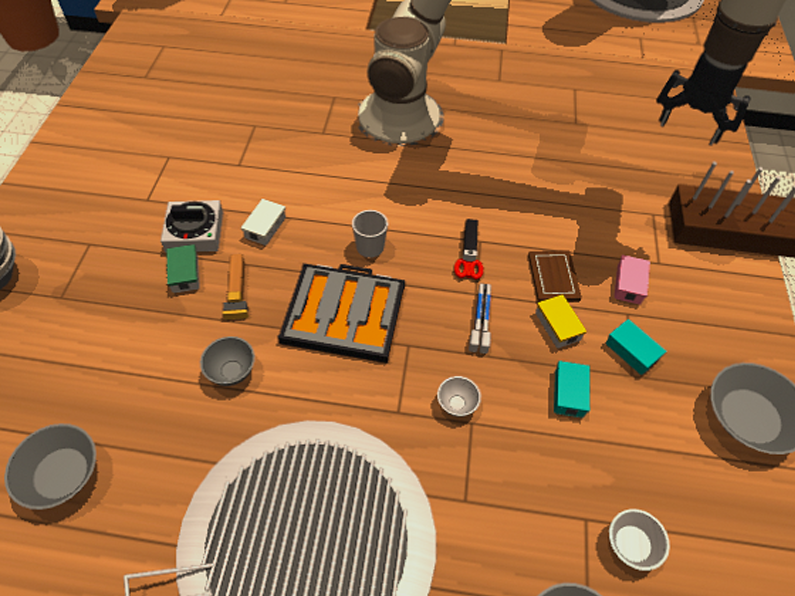

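The top view shows three tools: scissors (318,410), tongs (298,320) and scraper (563,315). The wanted tins are green (630,327), yellow (215,326) and white (562,408). The look-alikes are pink (133,396) and turquoise (136,307) and (205,248). The case slots run left to right as scissors, tongs, scraper. The board is at (222,392) and the control unit at (641,390).

```bash
cat > b.py <<'E'
from h import *
p=get_image('top'); P=cloud(p)
z=np.nan_to_num(P[...,2]); ok=(z>7)&(z<90)&(P[...,0]<720)&(P[...,0]>330)&(abs(P[...,1])<600)
n,l,st,c=cv2.connectedComponentsWithStats(ok.astype(np.uint8),connectivity=4)
for i in range(1,n):
    if st[i,4]<25: continue
    m=l==i; zz=np.percentile(z[m],80); Q=P[m][:,:2].astype(np.float32)
    r=cv2.minAreaRect(Q); b=cv2.boxPoints(r); e=b[1]-b[0] if np.linalg.norm(b[1]-b[0])>np.linalg.norm(b[2]-b[1]) else b[2]-b[1]
    print(c[i].round(),'z',round(float(zz),1),'ctr',np.round(r[0]),'size',np.round(sorted(r[1])),'yaw',round(np.arctan2(e[1],e[0])%np.pi,2),p['img'][m].mean(0).round())
w=get_image('wrist'); print(np.array(w['T_tool_cam']).round(3),w['mtx'],w['k1'])
for uv in ([444.5,278],[453,275]): print(at_z(p,uv,77))
print('idx',at_z(p,[451.5,256.5],41))
E
python3 b.py
```

```text
[383. 168.] z 44.9 ctr [ 711. -201.] size [19. 73.] yaw 1.56 [100.  90.  78.]
[144. 180.] z 38.6 ctr [687. 405.] size [57. 67.] yaw 3.1 [ 77. 155. 134.]
[221. 167.] z 37.4 ctr [716. 208.] size [ 7. 38.] yaw 1.57 [162. 146. 130.]
[312. 216.] z 23.8 ctr [585. -23.] size [200. 210.] yaw 1.55 [142. 115.  85.]
[397. 221.] z 34.9 ctr [ 570. -241.] size [ 45. 137.] yaw 0.24 [155. 109.  64.]
[ 97. 217.] z 38.9 ctr [593. 523.] size [57. 91.] yaw 0.82 [ 73. 158. 138.]
[210. 222.] z 35.4 ctr [571. 238.] size [ 35. 136.] yaw 0.01 [138. 133. 135.]
[152. 230.] z 38.8 ctr [556. 388.] size [64. 90.] yaw 0.52 [190. 177.  58.]
[443. 231.] z 37.8 ctr [ 550. -355.] size [58. 90.] yaw 0.37 [ 76. 119.  84.]
[451. 274.] z 49.9 ctr [ 441. -375.] size [113. 120.] yaw 1.76 [108. 102.  94.]
[156. 276.] z 15.0 ctr [441. 377.] size [ 87. 122.] yaw 0.19 [111.  79.  57.]
[ 94. 279.] z 39.2 ctr [437. 528.] size [58. 93.] yaw 3.04 [185. 134. 143.]
[223. 286.] z 35.4 ctr [409. 207.] size [ 57. 137.] yaw 3.14 [131.  73.  59.]
[394. 288.] z 38.6 ctr [ 405. -228.] size [57. 90.] yaw 2.89 [194. 199. 192.]
[306. 285.] z 75.1 ctr [421.   1.] size [69. 70.] yaw 0.78 [135. 122. 109.]
[[ 0.0000e+00  9.6000e-01  2.8100e-01  7.1410e+01]
 [ 1.0000e+00 -0.0000e+00  1.0000e-03 -1.1260e+00]
 [ 1.0000e-03  2.8100e-01 -9.6000e-01  3.1015e+01]
 [ 0.0000e+00  0.0000e+00  0.0000e+00  1.0000e+00]] [[320.73819818   0.         282.59854183]
 [  0.         320.73819818 209.48858333]
 [  0.           0.           1.        ]] -0.04883795914343817
[ 432.78281765 -339.24952811   77.        ]
[ 439.92293412 -360.02163429   77.        ]
idx [ 484.48757938 -369.70942988   41.        ]
```

```bash
cat > go.py <<'E'
import sys; from h import *
def go(*wps):
    """each wp: x,y,z(TCP mm),yaw of tool x; prints slide/roll as sequential calls"""
    s=read_state(); M=R.from_quat(s['ee_rot']).as_matrix(); p=s['position']; yaw=np.arctan2(M[1,0],M[0,0])
    print('t',round(s['clock'],2),'at',p.round(1),'yaw',round(yaw,3),'j1,j6',s['joints'][[0,5]].round(2),'w',round(s['gripper_width'],1),'F',s['contact_force'].round(1),'gf',round(s['grasp_force'],1),'tilt',(M[:2,2]*1000).round(1))
    for w in wps:
        c,si=np.cos(yaw),np.sin(yaw); d=np.array(w[:3])-p
        sl=np.array([c*d[0]+si*d[1], si*d[0]-c*d[1], -d[2]])
        dy=w[3]-yaw
        print('slide',(sl/1000).round(4).tolist(),'roll',round(-np.degrees(dy),1),'rows',round(np.linalg.norm(d)/62.5,1))
        p=np.array(w[:3],float); yaw=w[3]
if __name__=='__main__': go(*[list(map(float,a.split(','))) for a in sys.argv[1:]])
E
python3 go.py 500,130,350,-0.9 441,-371,330,-1.33
```

```text
t 1.0 at [255.8 570.2 404.7] yaw -0.422 j1,j6 [ 1.41 -0.26] w 85.3 F [-0.8  0.1  0.2] gf 0.0 tilt [0. 0.]
slide [0.403, 0.3017, 0.0547] roll 27.4 rows 8.1
slide [0.3558, 0.3576, 0.02] roll 24.6 rows 8.1
```

carry_out --pt "0.403 0.302 0.055" --pt "0.403 0.302 0.055" --pt "0.403 0.302 0.055" --pt "0.403 0.302 0.055" --pt "0.403 0.302 0.055" --pt "0.403 0.302 0.055" --pt "0.403 0.302 0.055" --pt "0.403 0.302 0.055" --roll '[27, 27, 27, 27, 27, 27, 27, 27]' --claw '[0.085, 0.085, 0.085, 0.085, 0.085, 0.085, 0.085, 0.085]'

```text
clock: 2.0
position: [497.4, 133.7, 350.7]
ee_rot: [0.902, -0.432, 0.0, -0.0]
contact_force: [1.4, 0.2, 0.2]
gripper_width: 84.9
grasp_force: 0.0
```

carry_out --pt "0.356 0.358 0.02" --pt "0.356 0.358 0.02" --pt "0.356 0.358 0.02" --pt "0.356 0.358 0.02" --pt "0.356 0.358 0.02" --pt "0.356 0.358 0.02" --pt "0.356 0.358 0.02" --pt "0.356 0.358 0.02" --roll '[25, 25, 25, 25, 25, 25, 25, 25]' --claw '[0.085, 0.085, 0.085, 0.085, 0.085, 0.085, 0.085, 0.085]'

```text
clock: 3.0
position: [441.2, -363.2, 330.9]
ee_rot: [0.787, -0.617, 0.0, -0.0]
contact_force: [1.6, -0.2, 0.4]
gripper_width: 84.6
grasp_force: 0.0
```

```bash
cat > c.py <<'E'
from h import *; from go import go
s=read_state(); p=get_image('wrist'); save(p,'knob1.png',f=1.2)
go()
for n,z in (('knob_grip',77),('pointer_tip',77),('index_mark',41),('control',0)):
    for q in place_of(p,n)[:2]: print(n,round(q['conf'],2),np.round(q['at']),at_z(p,q['at'],z,s).round(1),depth_pt(p,q['at'],s))
E
python3 c.py
```

```text
t 3.05 at [ 440.4 -368.8  330.2] yaw -1.334 j1,j6 [-0.41  0.65] w 85.2 F [ 3.8 -4.3  1. ] gf 0.0 tilt [ 0.2 -2.8]
knob_grip 0.94 [285. 205.] [ 442.4 -371.8   77. ] [ 442.42605844 -371.85912845   77.33379733]
knob_grip 0.7 [171. 174.] [ 526.  -374.7   77. ] [ 538.36729979 -364.25209867   35.92505498]
pointer_tip 0.86 [279. 246.] [ 439. -340.   77.] [ 438.99479108 -340.09245623   77.20481879]
index_mark 0.72 [230. 188.] [ 487.2 -365.9   41. ] [ 487.27111073 -365.773414     40.64322755]
index_mark 0.21 [131. 275.] [ 559.5 -265.1   41. ] [ 565.30392596 -255.51527631   26.04084908]
control 0.87 [286. 185.] [ 440.3 -370.9    0. ] [ 445.02324312 -386.42977493   76.69166322]
control 0.32 [ 99. 391.] [599.7 -69.8   0. ] [596.09948436 -79.15432784   7.76108348]
```

View pics/knob1.png

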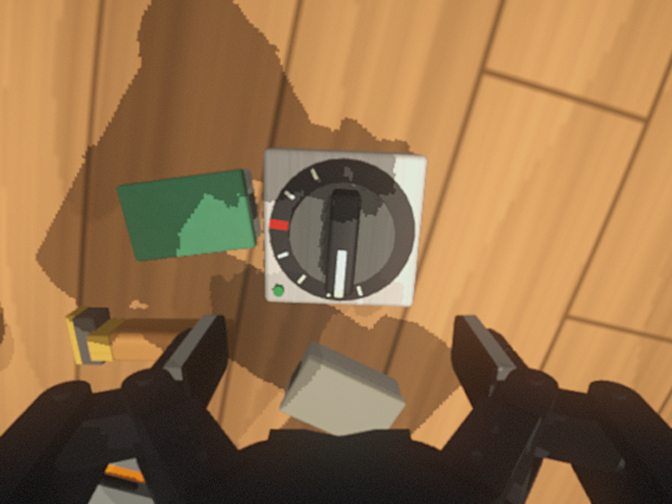

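```bash
cat > d.py <<'E'
from h import *; from go import go
go()
s=read_state(); p=get_image('wrist')
P=cloud(p,s)
m=(P[...,2]>70)&(P[...,2]<84)&(np.hypot(P[...,0]-441,P[...,1]+371)<50)
r=cv2.minAreaRect(P[m][:,:2].astype(np.float32)); b=cv2.boxPoints(r); e=b[1]-b[0] if np.linalg.norm(b[1]-b[0])>np.linalg.norm(b[2]-b[1]) else b[2]-b[1]
print('bar',np.round(r[0],1),np.round(r[1],1),'yaw',round(np.arctan2(e[1],e[0])%np.pi,3), 'cov yaw')
Q=P[m][:,:2]; ev=np.linalg.eigh(np.cov(Q.T))[1][:,1]; print(Q.mean(0),np.arctan2(ev[1],ev[0])%np.pi)
m=(P[...,2]>34)&(P[...,2]<48)&(np.hypot(P[...,0]-441,P[...,1]+371)<90)
r=cv2.minAreaRect(P[m][:,:2].astype(np.float32)); print('unit',r)
I=p['img'].astype(int); m=(I[...,0]>150)&(I[...,1]<70)&(I[...,2]<70)&(P[...,2]>30)&(P[...,2]<50)
print('red',P[m].mean(0),m.sum())
c=np.array(Q.mean(0)); 
for n in ('pointer_tip',):
    for q in place_of(p,n)[:1]: X=at_z(p,q['at'],77,s); print(X, np.arctan2(X[1]-c[1],X[0]-c[0]))
go([c[0],c[1],250,np.arctan2(ev[1],ev[0])%np.pi-np.pi],[c[0],c[1],218,np.arctan2(ev[1],ev[0])%np.pi-np.pi])
E
python3 d.py
```

```text
t 3.25 at [ 441.4 -361.3  330.4] yaw -1.33 j1,j6 [-0.4   0.64] w 85.1 F [-0.6 -0.6  0.3] gf 0.0 tilt [-0.5  0.4]
bar [ 442.4 -371.3] [18.  63.9] yaw 1.735 cov yaw
[ 442.80902121 -373.01521983] 1.7349529053368862
unit ((458.6478576660156, -368.3080749511719), (144.18533325195312, 109.55865478515625), 11.544893264770508)
red [ 485.81414879 -366.787378     40.70292339] 107
[ 438.88000536 -339.77719378   77.        ] 1.6884587716111754
t 3.35 at [ 441.8 -360.2  330.8] yaw -1.328 j1,j6 [-0.4   0.64] w 84.8 F [-0.1  0.7 -0.6] gf 0.0 tilt [0.1 0.1]
slide [0.0127, 0.0021, 0.0808] roll 4.5 rows 1.3
slide [0.0, -0.0, 0.032] roll -0.0 rows 0.5
```

```bash
python3 go.py 442.4,-371.3,265,-1.407 442.4,-371.3,224,-1.407
```

```text
t 3.35 at [ 441.8 -360.2  330.8] yaw -1.328 j1,j6 [-0.4   0.64] w 84.8 F [-0.1  0.7 -0.6] gf 0.0 tilt [0.1 0.1]
slide [0.0109, 0.0021, 0.0658] roll 4.5 rows 1.1
slide [0.0, -0.0, 0.041] roll -0.0 rows 0.7
```

carry_out --pt "0.011 0.002 0.066" --pt "0.011 0.002 0.066" --pt "0.011 0.002 0.107" --pt "0.011 0.002 0.107" --pt "0.011 0.002 0.107" --pt "0.011 0.002 0.107" --pt "0.011 0.002 0.107" --pt "0.011 0.002 0.107" --roll '[4.5, 4.5, 4.5, 4.5, 4.5, 4.5, 4.5, 4.5]' --claw '[0.085, 0.085, 0.085, 0.06, 0.01, 0.01, 0.01, 0.01]'

```text
clock: 4.35
position: [442.0, -372.6, 225.7]
ee_rot: [0.763, -0.647, 0.0, 0.0]
contact_force: [-3.9, 0.1, 5.8]
gripper_width: 16.8
grasp_force: 60.0
```

carry_out --pt "0 0 0" --pt "0 0 0" --pt "0 0 0" --pt "0 0 0" --pt "0 0 0" --pt "0 0 0" --pt "0 0 0" --pt "0 0 0" --roll '[0, 0, 5, 15, 25, 35, 45, 50]' --claw '[0.01, 0.01, 0.01, 0.01, 0.01, 0.01, 0.01, 0.01]'

```text
clock: 5.35
position: [441.8, -372.6, 225.7]
ee_rot: [-0.416, 0.909, -0.0, -0.0]
contact_force: [-3.5, 1.2, 6.9]
gripper_width: 16.8
grasp_force: 60.0
```

carry_out --pt "0 0 0" --pt "0 0 0" --pt "0 0 0" --pt "0 0 0" --pt "0 0 0" --pt "0 0 0" --pt "0 0 0" --pt "0 0 0" --roll '[10, 20, 30, 38, 43.5, 43.5, 43.5, 43.5]' --claw '[0.01, 0.01, 0.01, 0.01, 0.01, 0.01, 0.01, 0.01]'

```text
clock: 6.35
position: [441.7, -372.4, 225.7]
ee_rot: [-0.051, 0.999, -0.0, -0.0]
contact_force: [-4.2, 2.0, 7.7]
gripper_width: 16.8
grasp_force: 60.2
```

```bash
python3 go.py 442.4,-371.3,330,-3.039
```

```text
t 6.35 at [ 441.7 -372.4  225.7] yaw -3.04 j1,j6 [-0.42 -1.05] w 16.8 F [-4.2  2.   7.7] gf 60.2 tilt [-0.8 -0.4]
slide [-0.0008, 0.001, -0.1043] roll -0.0 rows 1.7
```

carry_out --pt "0 0 0" --pt "0 0 0" --pt "0 0 0" --pt "0 0 -0.05" --pt "0 0 -0.105" --pt "0 0 -0.105" --pt "0 0 -0.105" --pt "0 0 -0.105" --roll '[0, 0, 0, 0, 0, 0, 0, 0]' --claw '[0.04, 0.085, 0.085, 0.085, 0.085, 0.085, 0.085, 0.085]'

```text
clock: 7.35
position: [442.0, -372.1, 327.0]
ee_rot: [-0.051, 0.999, 0.001, -0.001]
contact_force: [1.5, 0.0, -0.4]
gripper_width: 85.1
grasp_force: 0.0
```

```bash
sed -i '/^go(\[c/d' d.py; cat >> d.py <<'E'
# green tin & scraper & white tin nearby, fine pose: mask by height
def rect(P,cx,cy,zl,zh,rad=70):
    m=(P[...,2]>zl)&(P[...,2]<zh)&(np.hypot(P[...,0]-cx,P[...,1]-cy)<rad)
    r=cv2.minAreaRect(P[m][:,:2].astype(np.float32)); b=cv2.boxPoints(r); e=b[1]-b[0] if np.linalg.norm(b[1]-b[0])>np.linalg.norm(b[2]-b[1]) else b[2]-b[1]
    return np.round(r[0],1),np.round(sorted(r[1]),1),round(np.arctan2(e[1],e[0])%np.pi,3),m.sum()
print('green',rect(P,550,-355,32,40)); print('white',rect(P,405,-228,32,40)); print('scraper',rect(P,570,-240,20,40,90))
go([570,-160,350,-3.14])
E
python3 d.py
```

```text
t 7.35 at [ 442.  -372.1  327. ] yaw -3.04 j1,j6 [-0.42 -1.05] w 85.1 F [ 1.5  0.  -0.4] gf 0.0 tilt [-2.9  1.6]
bar [ 442.4 -371.2] [64.8 18. ] yaw 0.098 cov yaw
[ 440.19539283 -371.42206133] 0.10093867892696728
unit ((458.69293212890625, -367.9439392089844), (143.91238403320312, 110.82789611816406), 11.534942626953125)
red [nan nan nan] 0
[ 472.83332407 -371.2012449    77.        ] 0.006765534966677481
green (array([ 536.6, -352. ]), array([ 84.5, 116.3]), np.float32(0.344), np.int64(5339))
white (array([ 406.7, -228.1]), array([56.7, 90.5]), np.float32(2.892), np.int64(6909))
scraper (array([ 568.8, -288.9]), array([42.3, 82.1]), np.float32(1.541), np.int64(539))
t 7.45 at [ 442.2 -372.2  327.2] yaw -3.04 j1,j6 [-0.42 -1.05] w 85.1 F [-0.5 -0.4  0.9] gf 0.0 tilt [-2.6  1.3]
slide [-0.1487, 0.1981, -0.0228] roll 5.7 rows 4.0d.py:12: RuntimeWarning: Mean of empty slice.
  print('red',P[m].mean(0),m.sum())
  ret = um.true_divide(
```

```bash
python3 go.py 545,-90,385,-3.14
```

```text
t 7.45 at [ 442.2 -372.2  327.2] yaw -3.04 j1,j6 [-0.42 -1.05] w 85.1 F [-0.5 -0.4  0.9] gf 0.0 tilt [-2.6  1.3]
slide [-0.131, 0.2703, -0.0578] roll 5.7 rows 4.9
```

carry_out --pt "-0.131 0.27 -0.058" --pt "-0.131 0.27 -0.058" --pt "-0.131 0.27 -0.058" --pt "-0.131 0.27 -0.058" --pt "-0.131 0.27 -0.058" --pt "-0.131 0.27 -0.058" --pt "-0.131 0.27 -0.058" --pt "-0.131 0.27 -0.058" --roll '[6, 6, 6, 6, 6, 6, 6, 6]' --claw '[0.085, 0.085, 0.085, 0.085, 0.085, 0.085, 0.085, 0.085]'

```text
clock: 8.45
position: [544.8, -91.4, 385.9]
ee_rot: [0.002, 1.0, -0.0, -0.001]
contact_force: [-0.1, -0.2, -0.4]
gripper_width: 84.4
grasp_force: 0.0
```

```bash
cat > m.py <<'E'
from h import *; from go import go
def planar(p,s,z):   # every pixel's ray at height z
    h,w=p['z_map'].shape; g=np.stack(np.meshgrid(np.arange(w),np.arange(h)),-1).reshape(-1,2).astype(float)
    K=np.array(p['mtx']); d=(g-K[:2,2])/[K[0,0],K[1,1]]; u=d.copy()
    for _ in range(20): u=d/(1+p['k1']*(u**2).sum(1,keepdims=True))
    T=T_of(p,s); D=np.c_[u[:,0],-u[:,1],-np.ones(len(u))]@T[:3,:3].T
    return (T[:3,3]+D*((z-T[2,3])/D[:,2:])).reshape(h,w,3)
def rect(Q):
    r=cv2.minAreaRect(Q[:,:2].astype(np.float32)); b=cv2.boxPoints(r)
    e=b[1]-b[0] if np.linalg.norm(b[1]-b[0])>np.linalg.norm(b[2]-b[1]) else b[2]-b[1]
    return np.array(r[0]),np.sort(r[1]),(np.arctan2(e[1],e[0])+np.pi/2)%np.pi-np.pi/2
def blob(m,P,cx,cy,minpix=200):  # component nearest (cx,cy)
    n,l,st,c=cv2.connectedComponentsWithStats(m.astype(np.uint8),connectivity=4); best=None
    for i in range(1,n):
        if st[i,4]<minpix: continue
        d=np.linalg.norm(np.nanmean(P[l==i][:,:2],0)-[cx,cy])
        if best is None or d<best[0]: best=(d,l==i)
    return best[1]
def top_rect(p,s,cx,cy,zt,tol=4):  # rectangle of the flat top at height zt nearest (cx,cy)
    P=cloud(p,s); m=blob(abs(P[...,2]-zt)<tol,P,cx,cy); Q=P[m]
    return rect(Q)+(round(float(np.median(Q[:,2])),1),int(m.sum()))
def show(n,r): print(n,r[0].round(1),r[1].round(1),'yaw',round(float(r[2]),3),*r[3:])
E
cat > e.py <<'E'
from m import *
s=read_state(); p=get_image('wrist'); save(p,'case1.png',f=1.2); go()
P=cloud(p,s); G=planar(p,s,22)
I=p['img'].astype(int); hsv=cv2.cvtColor(p['img'],cv2.COLOR_RGB2HSV)
orange=(hsv[...,0]>8)&(hsv[...,0]<25)&(hsv[...,1]>200)&(P[...,2]<19)&(abs(G[...,0]-585)<90)&(abs(G[...,1]+27)<105)
hole=(P[...,2]<18)&(abs(G[...,0]-585)<84)&(abs(G[...,1]+27)<100)
for m,n in ((orange,'orange'),(hole,'hole')):
    k,l,st,c=cv2.connectedComponentsWithStats(m.astype(np.uint8),connectivity=4)
    for i in range(1,k):
        if st[i,4]>300: show(n,rect((G if n=='hole' else P)[l==i])+(st[i,4],))
m=(P[...,2]>18)&(P[...,2]<27)&(abs(P[...,0]-585)<120)&(abs(P[...,1]+27)<130); m=blob(m,P,585,-27); show('case',rect(P[m]))
show('scraper shaft',top_rect(p,s,570,-241,34))
E
python3 e.py
```

```text
t 8.5 at [544.8 -91.5 386. ] yaw 3.137 j1,j6 [ 0.13 -1.7 ] w 85.1 F [-0.4 -0.4 -0.9] gf 0.0 tilt [-1.4 -0.1]
orange [588.7 -83.5] [ 48.7 139.4] yaw -0.048 3060
orange [592.5 -21.3] [ 36.4 140.7] yaw -0.033 2336
orange [597.1  42.1] [ 52.1 139.1] yaw -0.036 2255
hole [505.6   5. ] [  9.5 136. ] yaw 1.556 831
hole [ 558.  -111.9] [ 32.8 113.4] yaw -0.033 376
hole [586.5 -85.1] [ 49.  140.8] yaw -0.021 3633
hole [590.5 -22.1] [ 39.4 143.2] yaw -0.049 3074
hole [594.4  39.4] [ 56.3 142.2] yaw -0.043 3067
case [593.8 -21.8] [182.3 208.5] yaw 1.529
scraper shaft [ 562.3 -241.8] [ 25.6 111.8] yaw 0.243 33.2 2326
```

View pics/case1.png

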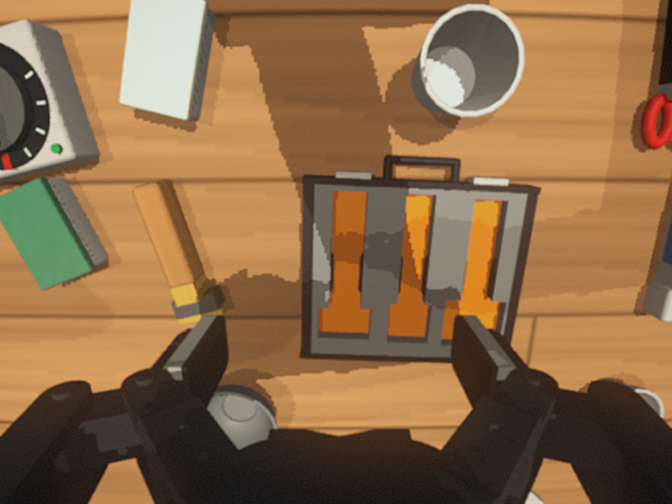

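The wrist view shows the scraper cutout at (348,260), tongs at (413,260) and scissors at (478,260). The scraper's shaft is at (175,235), with its head towards the bottom of the picture (+x).

```bash
python3 go.py 580.7,-237.2,260,-2.899 580.7,-237.2,191,-2.899
```

```text
t 8.5 at [544.8 -91.5 386. ] yaw 3.137 j1,j6 [ 0.13 -1.7 ] w 85.1 F [-0.4 -0.4 -0.9] gf 0.0 tilt [-1.4 -0.1]
slide [-0.0366, -0.1455, 0.126] roll 345.8 rows 3.1
slide [-0.0, 0.0, 0.069] roll -0.0 rows 1.1
```

carry_out --pt "-0.0366 -0.1455 0.126" --pt "-0.0366 -0.1455 0.126" --pt "-0.0366 -0.1455 0.126" --pt "-0.0366 -0.1455 0.126" --pt "-0.0366 -0.1455 0.126" --pt "-0.0366 -0.1455 0.165" --pt "-0.0366 -0.1455 0.165" --pt "-0.0366 -0.1455 0.165" --roll '[-14.2, -14.2, -14.2, -14.2, -14.2, -14.2, -14.2, -14.2]' --claw '[0.085, 0.085, 0.085, 0.085, 0.085, 0.085, 0.085, 0.085]'

```text
clock: 9.5
position: [582.1, -235.4, 223.9]
ee_rot: [-0.123, 0.992, -0.001, 0.001]
contact_force: [0.6, 0.4, 0.3]
gripper_width: 84.5
grasp_force: 0.0
```

```bash
sed -i 's/dy=w\[3\]-yaw/dy=(w[3]-yaw+np.pi)%(2*np.pi)-np.pi/' go.py; cat > f.py <<'E'
from m import *
s=read_state(); p=get_image('wrist'); go()
r=top_rect(p,s,562,-242,34); show('scraper',r)
c=r[0]+19*np.array([np.cos(r[2]),np.sin(r[2])]); go([*c,191,r[2]-np.pi])
E
python3 f.py
```

```text
t 9.55 at [ 582.2 -235.5  224.1] yaw -2.895 j1,j6 [-0.13 -1.2 ] w 84.8 F [ 0.1 -0.2  0.3] gf 0.0 tilt [ 3.8 -1.1]
scraper [ 563.  -242.6] [ 25.7 112.9] yaw 0.245 33.4 9459
t 9.55 at [ 582.2 -235.5  224.1] yaw -2.895 j1,j6 [-0.13 -1.2 ] w 84.8 F [ 0.1 -0.2  0.3] gf 0.0 tilt [ 3.8 -1.1]
slide [0.0013, -0.0022, 0.0331] roll 0.1 rows 0.5
```

carry_out --pt "0.001 -0.002 0.033" --pt "0.001 -0.002 0.033" --pt "0.001 -0.002 0.033" --pt "0.001 -0.002 0.033" --pt "0.001 -0.002 0.033" --pt "0.001 -0.002 0.033" --pt "0.001 -0.002 0.033" --pt "0.001 -0.002 0.033" --roll '[0, 0, 0, 0, 0, 0, 0, 0]' --claw '[0.085, 0.085, 0.015, 0.015, 0.015, 0.015, 0.015, 0.015]'

```text
clock: 10.55
position: [581.4, -238.2, 189.8]
ee_rot: [-0.122, 0.992, -0.0, 0.001]
contact_force: [-0.9, 0.8, 5.1]
gripper_width: 24.7
grasp_force: 60.8
```

```bash
python3 go.py 593,-84.6,250,-3.1816
```

```text
t 10.55 at [ 581.4 -238.2  189.8] yaw -2.896 j1,j6 [-0.13 -1.19] w 24.7 F [-0.9  0.8  5.1] gf 60.8 tilt [ 1.8 -0.6]
slide [-0.0486, 0.1462, -0.0602] roll 16.4 rows 2.6
```

carry_out --pt "0 0 -0.06" --pt "0 0 -0.06" --pt "-0.0486 0.1462 -0.06" --pt "-0.0486 0.1462 -0.06" --pt "-0.0486 0.1462 -0.06" --pt "-0.0486 0.1462 -0.06" --pt "-0.0486 0.1462 -0.06" --pt "-0.0486 0.1462 -0.06" --roll '[0, 0, 8, 16.4, 16.4, 16.4, 16.4, 16.4]' --claw '[0.015, 0.015, 0.015, 0.015, 0.015, 0.015, 0.015, 0.015]'

```text
clock: 11.55
position: [592.3, -85.7, 248.2]
ee_rot: [0.022, 1.0, -0.0, -0.0]
contact_force: [0.3, -0.3, -1.3]
gripper_width: 24.6
grasp_force: 60.0
```

```bash
cat > f2.py <<'E'
from m import *
s=read_state(); p=get_image('wrist'); save(p,'ins1.png',f=1.2); go([593,-84.6,209,-3.1816])
P=cloud(p,s); G=planar(p,s,22)
hole=(P[...,2]<18)&(abs(G[...,0]-590)<84)&(abs(G[...,1]+22)<100)
k,l,st,c=cv2.connectedComponentsWithStats(hole.astype(np.uint8),connectivity=4)
for i in range(1,k):
    if st[i,4]>300: show('hole',rect(G[l==i])+(st[i,4],))
z=s['position'][2]-190+34
show('held',top_rect(p,s,575,-84,z))
E
python3 f2.py
```

```text
t 11.6 at [592.4 -85.7 248.3] yaw 3.098 j1,j6 [ 0.13 -1.74] w 24.6 F [ 0.1  0.6 -1.3] gf 60.0 tilt [-0.7 -0. ]
slide [-0.0006, 0.0011, 0.0393] roll -0.2 rows 0.6
hole [509.  65.] [ 5.1 25.9] yaw 1.56 354
hole [507.1 -17.5] [ 3.3 84.8] yaw 1.548 542
hole [584.8 -22.9] [ 38.6 130.4] yaw -0.033 7449
hole [594.4  38.9] [ 55.8 141.4] yaw -0.059 10112
held [572.2 -85.4] [ 43.6 113.1] yaw -0.21 91.8 14741
```

View pics/ins1.png

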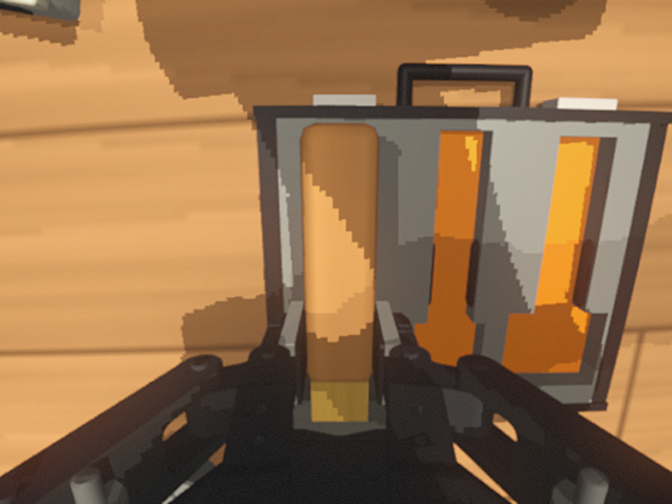

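carry_out --pt "-0.0006 0.0008 0.025" --pt "-0.0006 0.0008 0.034" --pt "-0.0006 0.0008 0.038" --pt "-0.0006 0.0008 0.042" --pt "-0.0006 0.0008 0.046" --pt "-0.0006 0.0008 0.049" --pt "-0.0006 0.0008 0.052" --pt "-0.0006 0.0008 0.052" --roll '[-0.2, -0.2, -0.2, -0.2, -0.2, -0.2, -0.2, -0.2]' --claw '[0.015, 0.015, 0.015, 0.015, 0.015, 0.015, 0.015, 0.015]'

```text
clock: 12.6
position: [593.4, -84.2, 197.7]
ee_rot: [0.019, 1.0, -0.0, 0.0]
contact_force: [-1.8, -5.6, 5.9]
gripper_width: 24.4
grasp_force: 61.1
```

```bash
python3 go.py 593,-85,197.8,-3.1816
```

```text
t 12.6 at [593.4 -84.2 197.7] yaw 3.104 j1,j6 [ 0.13 -1.74] w 24.4 F [-1.8 -5.6  5.9] gf 61.1 tilt [ 0.4 -0.8]
slide [0.0003, -0.0008, -0.0001] roll 0.1 rows 0.0
```

carry_out --pt "0 -0.0005 0.002" --pt "0 -0.0005 0.003" --pt "0 -0.0005 0.003" --pt "0 0 0.003" --pt "0 0 0.003" --roll '[0, 0, 0, 0, 0]' --claw '[0.015, 0.015, 0.015, 0.015, 0.015]'

```text
clock: 13.22
position: [593.3, -84.1, 197.6]
ee_rot: [0.018, 1.0, -0.001, 0.001]
contact_force: [-7.8, -3.5, 22.1]
gripper_width: 24.9
grasp_force: 63.0
```

carry_out --pt "0 0 0" --pt "0 0 0" --pt "0 0 -0.04" --pt "0 0 -0.1" --pt "0.02 0.04 -0.16" --pt "0.02 0.04 -0.16" --pt "0.02 0.04 -0.16" --pt "0.02 0.04 -0.16" --roll '[0, 0, 0, 0, 0, 0, 0, 0]' --claw '[0.045, 0.045, 0.045, 0.045, 0.08, 0.085, 0.085, 0.085]'

```text
clock: 14.22
position: [574.6, -43.2, 351.4]
ee_rot: [0.019, 1.0, -0.0, -0.002]
contact_force: [0.5, -0.0, -1.1]
gripper_width: 84.7
grasp_force: 0.0
```

```bash
cat > v.py <<'E'
from m import *
import sys
s=read_state(); p=get_image('wrist'); save(p,'v%d.png'%(s['clock']*10),f=1.2); go([560,180,385,-3.14])
P=cloud(p,s); G=planar(p,s,22)
for n,y,off in (('scraper',-84.6,19),('tongs',-22.5,22),('scissors',39.5,24)):
    try:
        m=(abs(P[...,2]-42)<8)&(abs(P[...,1]-y)<22); m=blob(m,P,575,y); r=rect(P[m]); show(n,r); c=r[0]+off*np.array([np.cos(r[2]),np.sin(r[2])])
        A=np.c_[P[m][:,:2]-P[m][:,:2].mean(0),np.ones(m.sum())]; f=np.linalg.lstsq(A,P[m][:,2],rcond=None)[0]
        print('  origin',c.round(1),'top z',f[2].round(2),'slope',f[:2].round(3))
    except Exception as e: print(n,'none')
hole=(P[...,2]<18)&(abs(G[...,0]-590)<84)&(abs(G[...,1]+22)<100)
k,l,st,c=cv2.connectedComponentsWithStats(hole.astype(np.uint8),connectivity=4)
for i in range(1,k):
    if st[i,4]>300: show('hole',rect(G[l==i])+(st[i,4],))
E
python3 v.py
```

```text
t 14.28 at [574.7 -43.4 351.3] yaw 3.103 j1,j6 [ 0.21 -1.81] w 85.1 F [ 0.   0.7 -0.1] gf 0.0 tilt [-4.2 -0.5]
slide [0.0233, 0.2227, -0.0337] roll -2.3 rows 3.6
scraper [573.3 -83.4] [ 26.4 111.9] yaw -0.04
  origin [592.2 -84.2] top z 41.03 slope [-0.001 -0.031]
tongs none
scissors [430.2  25.5] [ 5.4 30.3] yaw -0.26
  origin [453.4  19.4] top z 42.07 slope [0.496 1.599]
hole [589.8 -22.6] [ 39.4 141.9] yaw -0.038 4123
hole [594.6  38.9] [ 56.3 142. ] yaw -0.042 4982
```

```bash
python3 go.py 510,215,385,-3.14
```

```text
t 14.28 at [574.7 -43.4 351.3] yaw 3.103 j1,j6 [ 0.21 -1.81] w 85.1 F [ 0.   0.7 -0.1] gf 0.0 tilt [-4.2 -0.5]
slide [0.0746, 0.2557, -0.0337] roll -2.3 rows 4.3
```

carry_out --pt "0.0746 0.2557 -0.034" --pt "0.0746 0.2557 -0.034" --pt "0.0746 0.2557 -0.034" --pt "0.0746 0.2557 -0.034" --pt "0.0746 0.2557 -0.034" --pt "0.0746 0.2557 -0.034" --pt "0.0746 0.2557 -0.034" --roll '[-2.3, -2.3, -2.3, -2.3, -2.3, -2.3, -2.3]' --claw '[0.085, 0.085, 0.085, 0.085, 0.085, 0.085, 0.085]'

```text
clock: 15.15
position: [510.2, 214.2, 386.6]
ee_rot: [-0.0, 1.0, -0.001, -0.001]
contact_force: [0.3, -0.5, 0.3]
gripper_width: 85.3
grasp_force: 0.0
```

```bash
cat > t.py <<'E'
from m import *
s=read_state(); p=get_image('wrist'); save(p,'tools.png',f=1.2); go()
P=cloud(p,s)
for n,cx,cy,lo in (('tongs',571,238,26),('scissors',390,207,28),('scissors all',405,207,14)):
    m=blob((P[...,2]>lo)&(P[...,2]<45),P,cx,cy); show(n,rect(P[m])+(m.sum(),))
show('yellow',top_rect(p,s,556,388,36)); 
G=planar(p,s,12); hsv=cv2.cvtColor(p['img'],cv2.COLOR_RGB2HSV)
m=blob((P[...,2]>7)&(P[...,2]<18),P,441,377); show('board',rect(P[m])+(m.sum(),))
E
python3 t.py
```

```text
t 15.2 at [510.3 214.  386.8] yaw -3.141 j1,j6 [ 0.69 -2.26] w 85.1 F [ 0.6  0.7 -0.1] gf 0.0 tilt [-1.5 -1.2]
tongs [572.7 239.9] [ 35.5 138.1] yaw 0.004 2344
scissors [388.5 203.7] [26.4 96.1] yaw 0.042 2999
scissors all [408.8 206.5] [ 56.4 136.8] yaw 0.008 4068
yellow [558.8 386.4] [56.7 90.8] yaw 0.519 35.8 4022
board [441.5 378.3] [ 87.  121.1] yaw 0.189 9467
```

View pics/tools.png

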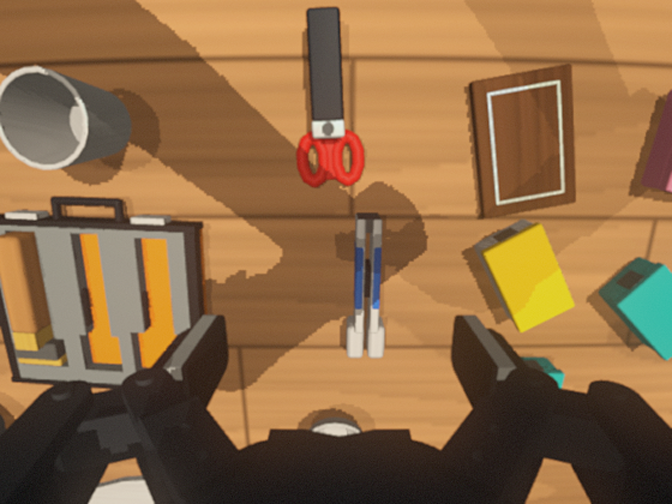

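The tongs are at (369,285) and the scissors at (325,95), both with their heads towards +x. The board is at (523,140) and the yellow tin at (528,277).

```bash
python3 go.py 577.7,239.9,191,-3.1376 594.9,-22.7,240,-3.1816
```

```text
t 15.2 at [510.3 214.  386.8] yaw -3.141 j1,j6 [ 0.69 -2.26] w 85.1 F [ 0.6  0.7 -0.1] gf 0.0 tilt [-1.5 -1.2]
slide [-0.0674, 0.0259, 0.1958] roll -0.2 rows 3.3
slide [-0.0162, -0.2627, -0.049] roll 2.5 rows 4.3
```

carry_out --pt "-0.067 0.026 0.1" --pt "-0.067 0.026 0.1" --pt "-0.067 0.026 0.15" --pt "-0.067 0.026 0.196" --pt "-0.067 0.026 0.196" --pt "-0.067 0.026 0.196" --pt "-0.067 0.026 0.196" --pt "-0.067 0.026 0.196" --roll '[-0.2, -0.2, -0.2, -0.2, -0.2, -0.2, -0.2, -0.2]' --claw '[0.085, 0.085, 0.085, 0.085, 0.085, 0.085, 0.012, 0.012]'

```text
clock: 16.2
position: [577.2, 241.6, 193.7]
ee_rot: [-0.003, 1.0, 0.001, 0.001]
contact_force: [-0.3, -0.6, 0.0]
gripper_width: 51.0
grasp_force: 0.0
```

carry_out --pt "0 0 0" --pt "0 0 0" --pt "0 0 0" --pt "0 0 0" --roll '[0, 0, 0, 0]' --claw '[0.012, 0.012, 0.012, 0.012]'

```text
clock: 16.7
position: [577.0, 241.7, 192.6]
ee_rot: [-0.003, 1.0, 0.0, 0.001]
contact_force: [-1.3, -0.5, 5.6]
gripper_width: 20.8
grasp_force: 61.6
```

```bash
python3 go.py 594.9,-22.7,245,-3.1816
```

```text
t 16.7 at [577.  241.7 192.6] yaw -3.135 j1,j6 [ 0.66 -2.22] w 20.8 F [-1.3 -0.5  5.6] gf 61.6 tilt [1.2 0.5]
slide [-0.0162, -0.2645, -0.0524] roll 2.7 rows 4.3
```

carry_out --pt "0 0 -0.053" --pt "0 0 -0.053" --pt "-0.0155 -0.2645 -0.053" --pt "-0.0155 -0.2645 -0.053" --pt "-0.0155 -0.2645 -0.053" --pt "-0.0155 -0.2645 -0.053" --pt "-0.0155 -0.2645 -0.053" --pt "-0.0155 -0.2645 -0.053" --roll '[0, 0, 2.7, 2.7, 2.7, 2.7, 2.7, 2.7]' --claw '[0.012, 0.012, 0.012, 0.012, 0.012, 0.012, 0.012, 0.012]'

```text
clock: 17.7
position: [593.5, -23.9, 243.6]
ee_rot: [0.022, 1.0, -0.0, -0.001]
contact_force: [0.1, 0.7, -1.2]
gripper_width: 20.1
grasp_force: 60.7
```

```bash
python3 go.py 594.2,-22.7,200.6,-3.1816
```

```text
t 17.7 at [593.5 -23.9 243.6] yaw 3.098 j1,j6 [ 0.23 -1.85] w 20.1 F [ 0.1  0.7 -1.2] gf 60.7 tilt [-1.8 -0. ]
slide [-0.0007, 0.0012, 0.043] roll -0.2 rows 0.7
```

carry_out --pt "-0.0005 0.0006 0.022" --pt "-0.0005 0.0006 0.027" --pt "-0.0005 0.0006 0.031" --pt "-0.0005 0.0006 0.035" --pt "-0.0005 0.0006 0.039" --pt "-0.0005 0.0006 0.043" --pt "-0.0005 0.0006 0.046" --pt "-0.0005 0.0006 0.047" --roll '[-0.2, -0.2, -0.2, -0.2, -0.2, -0.2, -0.2, -0.2]' --claw '[0.012, 0.012, 0.012, 0.012, 0.012, 0.012, 0.012, 0.012]'

```text
clock: 18.7
position: [594.7, -22.3, 200.6]
ee_rot: [0.018, 1.0, -0.0, 0.0]
contact_force: [-6.4, -1.9, 21.7]
gripper_width: 20.4
grasp_force: 63.5
```

carry_out --pt "0 0 0.001" --pt "0 0 0.001" --pt "0 0 0.001" --roll '[0, 0, 0]' --claw '[0.012, 0.012, 0.012]'

```text
clock: 19.08
position: [594.6, -22.3, 200.6]
ee_rot: [0.018, 1.0, -0.0, 0.001]
contact_force: [-6.5, -1.6, 22.3]
gripper_width: 20.6
grasp_force: 63.7
```

carry_out --pt "0 0 0" --pt "0 0 0" --pt "0 0 -0.04" --pt "0 0 -0.1" --pt "0.02 0.02 -0.155" --pt "0.02 0.02 -0.155" --pt "0.02 0.02 -0.155" --pt "0.02 0.02 -0.155" --roll '[0, 0, 0, 0, 0, 0, 0, 0]' --claw '[0.042, 0.042, 0.042, 0.042, 0.08, 0.085, 0.085, 0.085]'

```text
clock: 20.08
position: [575.1, -1.7, 349.5]
ee_rot: [0.019, 1.0, -0.0, -0.002]
contact_force: [-0.1, 0.1, -0.2]
gripper_width: 85.0
grasp_force: 0.0
```

```bash
python3 v.py; python3 go.py 440,180,320,-3.1
```

```text
t 20.12 at [575.1  -1.8 349.6] yaw 3.103 j1,j6 [ 0.28 -1.89] w 85.0 F [ 0.3 -0.4 -0.3] gf 0.0 tilt [-3.8 -0.8]
slide [0.0221, 0.1811, -0.0354] roll -2.3 rows 3.0
scraper [573.4 -83.4] [ 26.5 113. ] yaw -0.048
  origin [592.4 -84.3] top z 40.85 slope [-0.004 -0.072]
tongs [590.4 -22.1] [ 35.5 137.2] yaw -0.045
  origin [612.4 -23.1] top z 40.0 slope [-0.032 -0.004]
scissors none
hole [588.5  -6.9] [ 24.1 144.8] yaw 0.169 352
hole [594.8  39.2] [ 56.9 142.3] yaw -0.035 5325
t 20.12 at [575.1  -1.8 349.6] yaw 3.103 j1,j6 [ 0.28 -1.89] w 85.0 F [ 0.3 -0.4 -0.3] gf 0.0 tilt [-3.8 -0.8]
slide [0.142, 0.1765, 0.0296] roll -4.6 rows 3.7
```

carry_out --pt "0.142 0.1765 0.03" --pt "0.142 0.1765 0.03" --pt "0.142 0.1765 0.03" --pt "0.142 0.1765 0.03" --pt "0.142 0.1765 0.03" --pt "0.142 0.1765 0.03" --roll '[-4.6, -4.6, -4.6, -4.6, -4.6, -4.6]' --claw '[0.085, 0.085, 0.085, 0.085, 0.085, 0.085]'

```text
clock: 20.88
position: [440.3, 180.1, 321.1]
ee_rot: [-0.021, 1.0, -0.0, -0.0]
contact_force: [0.5, 0.1, 0.8]
gripper_width: 85.0
grasp_force: 0.0
```

```bash
cat > u.py <<'E'
from m import *
s=read_state(); p=get_image('wrist')
P=cloud(p,s)
m=blob((P[...,2]>28)&(P[...,2]<45),P,390,205); r=rect(P[m]); show('scissors',r+(m.sum(),))
c=r[0]+24*np.array([np.cos(r[2]),np.sin(r[2])]); print(c); go([*c,191,r[2]-np.pi])
E
python3 u.py
```

```text
scissors [388.9 204. ] [26.3 95. ] yaw 0.04 3990
[412.8903656  204.96018028]
t 20.93 at [440.5 179.7 321.2] yaw -3.1 j1,j6 [ 0.73 -2.26] w 84.9 F [1.2 0.1 0.1] gf 0.0 tilt [-0.6 -0.8]
slide [0.0265, 0.0264, 0.1302] roll 0.1 rows 2.2
```

carry_out --pt "0.0265 0.0264 0.05" --pt "0.0265 0.0264 0.09" --pt "0.0265 0.0264 0.13" --pt "0.0265 0.0264 0.13" --pt "0.0265 0.0264 0.13" --pt "0.0265 0.0264 0.13" --pt "0.0265 0.0264 0.13" --pt "0.0265 0.0264 0.13" --roll '[0, 0, 0, 0, 0, 0, 0, 0]' --claw '[0.085, 0.085, 0.085, 0.085, 0.085, 0.015, 0.015, 0.015]'

```text
clock: 21.92
position: [412.4, 205.4, 192.4]
ee_rot: [-0.021, 1.0, 0.001, 0.001]
contact_force: [-0.7, 0.0, -0.7]
gripper_width: 31.9
grasp_force: 0.0
```

carry_out --pt "0 0 0" --pt "0 0 0" --pt "0 0 0" --roll '[0, 0, 0]' --claw '[0.015, 0.015, 0.015]'

```text
clock: 22.3
position: [412.5, 205.6, 192.5]
ee_rot: [-0.022, 1.0, 0.0, 0.001]
contact_force: [-1.0, 0.2, 6.2]
gripper_width: 24.4
grasp_force: 59.9
```

```bash
python3 go.py 597.7,39.0,245,-3.1816
```

```text
t 22.3 at [412.5 205.6 192.5] yaw -3.098 j1,j6 [ 0.82 -2.34] w 24.4 F [-1.   0.2  6.2] gf 59.9 tilt [1.1 0.8]
slide [-0.1778, -0.1745, -0.0525] roll 4.8 rows 4.1
```

carry_out --pt "0 0 -0.053" --pt "0 0 -0.053" --pt "-0.1774 -0.1745 -0.053" --pt "-0.1774 -0.1745 -0.053" --pt "-0.1774 -0.1745 -0.053" --pt "-0.1774 -0.1745 -0.053" --pt "-0.1774 -0.1745 -0.053" --pt "-0.1774 -0.1745 -0.053" --roll '[0, 0, 4.8, 4.8, 4.8, 4.8, 4.8, 4.8]' --claw '[0.015, 0.015, 0.015, 0.015, 0.015, 0.015, 0.015, 0.015]'

```text
clock: 23.3
position: [596.2, 38.1, 243.1]
ee_rot: [0.021, 1.0, -0.0, -0.002]
contact_force: [0.6, 1.0, -1.6]
gripper_width: 24.3
grasp_force: 59.6
```

```bash
python3 go.py 597.3,39.0,200.5,-3.1816
```

```text
t 23.3 at [596.2  38.1 243.1] yaw 3.099 j1,j6 [ 0.33 -1.95] w 24.3 F [ 0.6  1.  -1.6] gf 59.6 tilt [-3.2 -0.4]
slide [-0.001, 0.0009, 0.0426] roll -0.2 rows 0.7
```

carry_out --pt "-0.0005 0.0005 0.022" --pt "-0.0005 0.0005 0.027" --pt "-0.0005 0.0005 0.031" --pt "-0.0005 0.0005 0.035" --pt "-0.0005 0.0005 0.039" --pt "-0.0005 0.0005 0.043" --pt "-0.0005 0.0005 0.046" --pt "-0.0005 0.0005 0.047" --roll '[-0.2, -0.2, -0.2, -0.2, -0.2, -0.2, -0.2, -0.2]' --claw '[0.015, 0.015, 0.015, 0.015, 0.015, 0.015, 0.015, 0.015]'

```text
clock: 24.3
position: [597.7, 39.0, 200.5]
ee_rot: [0.019, 1.0, -0.0, 0.0]
contact_force: [-6.7, -0.9, 21.6]
gripper_width: 24.4
grasp_force: 62.3
```

carry_out --pt "0 0 0.001" --pt "0 0 0.001" --pt "0 0 0.001" --roll '[0, 0, 0]' --claw '[0.015, 0.015, 0.015]'

```text
clock: 24.68
position: [597.6, 39.0, 200.5]
ee_rot: [0.019, 1.0, -0.0, 0.001]
contact_force: [-8.1, -1.0, 22.2]
gripper_width: 24.5
grasp_force: 62.4
```

carry_out --pt "0 0 0" --pt "0 0 0" --pt "0 0 -0.04" --pt "0 0 -0.1" --pt "0.02 -0.03 -0.155" --pt "0.02 -0.03 -0.155" --pt "0.02 -0.03 -0.155" --pt "0.02 -0.03 -0.155" --roll '[0, 0, 0, 0, 0, 0, 0, 0]' --claw '[0.042, 0.042, 0.042, 0.042, 0.08, 0.085, 0.085, 0.085]'

```text
clock: 25.68
position: [576.3, 10.1, 349.5]
ee_rot: [0.019, 1.0, -0.0, -0.002]
contact_force: [0.9, 0.4, -0.7]
gripper_width: 85.4
grasp_force: 0.0
```

```bash
python3 v.py; ls -t pics|head -1; python3 go.py 520,360,320,-2.62
```

```text
t 25.73 at [576.4  10.2 349.6] yaw 3.104 j1,j6 [ 0.3  -1.91] w 84.8 F [-0.8  0.1 -0.1] gf 0.0 tilt [-3.6 -0.8]
slide [0.0228, 0.1691, -0.0354] roll -2.2 rows 2.8
scraper [573.6 -83. ] [ 26.5 111.7] yaw -0.046
  origin [592.5 -83.9] top z 40.83 slope [-0.004 -0.077]
tongs [590.4 -21.8] [ 35.7 137.4] yaw -0.048
  origin [612.4 -22.9] top z 39.94 slope [-0.032 -0.008]
scissors [574.   40.5] [26.2 96.2] yaw -0.043
  origin [598.   39.5] top z 41.43 slope [0.    0.017]
hole [657.6  36.7] [16.9 57. ] yaw 1.506 318
v256.png
t 25.73 at [576.4  10.2 349.6] yaw 3.104 j1,j6 [ 0.3  -1.91] w 84.8 F [-0.8  0.1 -0.1] gf 0.0 tilt [-3.6 -0.8]
slide [0.0695, 0.3475, 0.0296] roll -32.0 rows 5.7
```

carry_out --pt "0.07 0.348 0.03" --pt "0.07 0.348 0.03" --pt "0.07 0.348 0.03" --pt "0.07 0.348 0.03" --pt "0.07 0.348 0.03" --pt "0.07 0.348 0.03" --pt "0.07 0.348 0.03" --pt "0.07 0.348 0.03" --roll '[-32, -32, -32, -32, -32, -32, -32, -32]' --claw '[0.085, 0.085, 0.085, 0.085, 0.085, 0.085, 0.085, 0.085]'

```text
clock: 26.72
position: [519.4, 360.2, 320.2]
ee_rot: [-0.258, 0.966, -0.001, -0.001]
contact_force: [0.1, -0.0, -0.7]
gripper_width: 85.0
grasp_force: 0.0
```

```bash
cat > y.py <<'E'
from m import *
s=read_state(); p=get_image('wrist'); save(p,'yel.png',f=1.2)
P=cloud(p,s); r=top_rect(p,s,558,386,36); show('yellow',r); b=blob((P[...,2]>7)&(P[...,2]<18),P,441,377); B=rect(P[b]); show('board',B)
G=planar(p,s,12); w=(p['img'].min(2)>150)&b; print(w.sum()); 
if w.sum()>50: show('outline',rect(G[blob(w,G,441,377,30)]))
go([*r[0],185,r[2]-np.pi])
E
python3 y.py
```

```text
yellow [559.3 386.7] [56.3 90.8] yaw 0.516 35.8 6209
board [441.1 378.6] [ 86.6 120.6] yaw 0.188
830
outline [425.6 375.6] [63.2 65.2] yaw 0.187
t 26.77 at [519.7 359.6 320.7] yaw -2.621 j1,j6 [ 0.86 -1.91] w 85.1 F [-1.  -0.5  0.4] gf 0.0 tilt [-1.3 -1.5]
slide [-0.0479, 0.0038, 0.1357] roll 0.3 rows 2.3
```

View pics/yel.png

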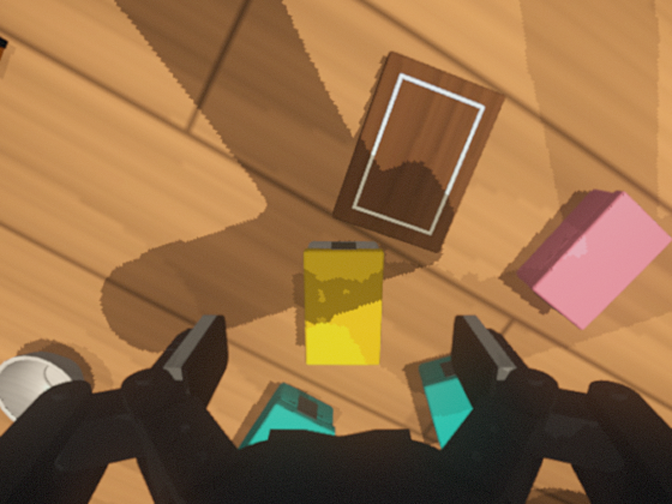

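The yellow tin at (343,305) fits the description. The two turquoise ones at (290,410) and (445,395) and the pink one at (595,260) are look-alikes. The board outline is at (420,150).

carry_out --pt "-0.048 0.004 0.05" --pt "-0.048 0.004 0.09" --pt "-0.048 0.004 0.136" --pt "-0.048 0.004 0.136" --pt "-0.048 0.004 0.136" --pt "-0.048 0.004 0.136" --pt "-0.048 0.004 0.136" --pt "-0.048 0.004 0.136" --roll '[0, 0, 0, 0, 0, 0, 0, 0]' --claw '[0.085, 0.085, 0.085, 0.085, 0.085, 0.045, 0.045, 0.045]'

```text
clock: 27.78
position: [559.8, 388.1, 188.6]
ee_rot: [-0.258, 0.966, 0.001, 0.002]
contact_force: [-0.9, -1.3, 5.9]
gripper_width: 54.8
grasp_force: 67.0
```

carry_out --pt "0 0 0" --pt "0 0 0" --roll '[0, 0]' --claw '[0.045, 0.045]'

```text
clock: 28.02
position: [559.8, 388.1, 188.6]
ee_rot: [-0.258, 0.966, 0.001, 0.002]
contact_force: [-1.0, -0.0, 5.9]
gripper_width: 54.8
grasp_force: 67.0
```

```bash
python3 go.py 441.3,378.4,235,-2.9536
```

```text
t 28.02 at [559.8 388.1 188.6] yaw -2.62 j1,j6 [ 0.84 -1.89] w 54.8 F [-1.  -0.   5.9] gf 67.0 tilt [3.5 2.7]
slide [0.1076, 0.0506, -0.0464] roll 19.1 rows 2.0
```

carry_out --pt "0 0 -0.046" --pt "0.1066 0.0506 -0.046" --pt "0.1066 0.0506 -0.046" --pt "0.1066 0.0506 -0.046" --pt "0.1066 0.0506 -0.046" --pt "0.1066 0.0506 -0.046" --pt "0.1066 0.0506 -0.03" --pt "0.1066 0.0506 -0.02" --roll '[0, 10, 19.1, 19.1, 19.1, 19.1, 19.1, 19.1]' --claw '[0.045, 0.045, 0.045, 0.045, 0.045, 0.045, 0.045, 0.045]'

```text
clock: 29.02
position: [441.8, 377.9, 203.7]
ee_rot: [-0.093, 0.996, -0.001, -0.001]
contact_force: [0.5, -0.3, -3.4]
gripper_width: 54.8
grasp_force: 66.0
```

```bash
python3 go.py 442.2,378.6,200.6,-2.9536
```

```text
t 29.02 at [441.8 377.9 203.7] yaw -2.956 j1,j6 [ 0.99 -2.37] w 54.8 F [ 0.5 -0.3 -3.4] gf 66.0 tilt [-1.7 -1.8]
slide [-0.0006, 0.0006, 0.0031] roll -0.1 rows 0.1
```

carry_out --pt "0 0.0005 0.003" --pt "0 0.0005 0.004" --pt "0 0.0005 0.004" --pt "0 0.0005 0.004" --pt "0 0.0005 0.004" --pt "0 0.0005 -0.04" --pt "0 0.0005 -0.1" --pt "0 0.0005 -0.15" --roll '[0, 0, 0, 0, 0, 0, 0, 0]' --claw '[0.045, 0.045, 0.085, 0.085, 0.085, 0.085, 0.085, 0.085]'

```text
clock: 30.02
position: [441.5, 378.9, 358.4]
ee_rot: [-0.094, 0.996, 0.001, 0.001]
contact_force: [0.1, 1.7, -0.0]
gripper_width: 84.8
grasp_force: 0.0
```

```bash
cat > k.py <<'E'
import sys; from m import *
s=read_state(); p=get_image('wrist'); P=cloud(p,s)
show('stack',top_rect(p,s,441,378,float(sys.argv[1])))
b=blob((P[...,2]>7)&(P[...,2]<18),P,441,377); show('board',rect(P[b]))
go([500,130,340,-3.1],[420,-205,330,2.892-2*np.pi])
E
python3 k.py 48
```

```text
stack [438.8 379.5] [56.1 89. ] yaw 0.188 47.7 5999
board [440.9 378.4] [ 86.4 118.9] yaw 0.187
t 30.07 at [442.7 379.9 366.1] yaw -2.952 j1,j6 [ 0.99 -2.37] w 85.2 F [1.8 0.8 5.3] gf 0.0 tilt [11.5 11. ]
slide [-0.0093, -0.2562, 0.0261] roll 8.5 rows 4.1
slide [0.0939, -0.3314, 0.01] roll 16.7 rows 5.5
```

carry_out --pt "-0.009 -0.256 0.026" --pt "-0.009 -0.256 0.026" --pt "-0.009 -0.256 0.026" --pt "-0.009 -0.256 0.026" --pt "-0.009 -0.256 0.026" --pt "-0.009 -0.256 0.026" --roll '[8.5, 8.5, 8.5, 8.5, 8.5, 8.5]' --claw '[0.085, 0.085, 0.085, 0.085, 0.085, 0.085]'

```text
clock: 30.82
position: [498.2, 128.6, 329.8]
ee_rot: [-0.019, 1.0, 0.0, 0.0]
contact_force: [-0.0, 0.4, 0.7]
gripper_width: 84.8
grasp_force: 0.0
```

carry_out --pt "0.094 -0.331 0.01" --pt "0.094 -0.331 0.01" --pt "0.094 -0.331 0.01" --pt "0.094 -0.331 0.01" --pt "0.094 -0.331 0.01" --pt "0.094 -0.331 0.01" --pt "0.094 -0.331 0.01" --pt "0.094 -0.331 0.01" --roll '[16.7, 16.7, 16.7, 16.7, 16.7, 16.7, 16.7, 16.7]' --claw '[0.085, 0.085, 0.085, 0.085, 0.085, 0.085, 0.085, 0.085]'

```text
clock: 31.82
position: [417.7, -204.4, 319.8]
ee_rot: [0.125, 0.992, 0.0, 0.0]
contact_force: [-0.1, 0.7, -0.9]
gripper_width: 85.1
grasp_force: 0.0
```

```bash
cat > w.py <<'E'
from m import *
s=read_state(); p=get_image('wrist'); save(p,'white.png',f=1.2)
r=top_rect(p,s,406,-228,36); show('white',r); go([*r[0],187,r[2]-np.pi]); show('bar',top_rect(p,s,442,-371,77))
E
python3 w.py
```

```text
white [ 406.3 -227.8] [56.  90.6] yaw -0.25 35.7 7304
t 31.88 at [ 417.7 -204.2  319.8] yaw 2.891 j1,j6 [-0.1  -1.72] w 85.0 F [-0.2 -0.6  0.7] gf 0.0 tilt [ 0.6 -0. ]
slide [0.0052, -0.0257, 0.1328] roll -0.0 rows 2.2
bar [ 436.8 -370.9] [20.4 53.8] yaw 0.044 76.3 1426
```

View pics/white.png

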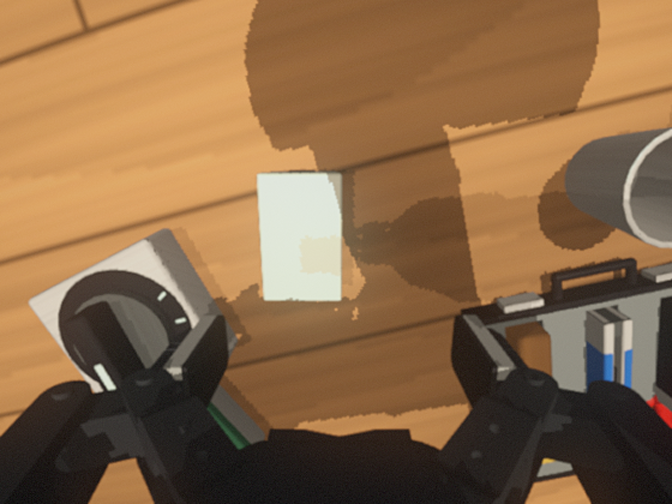

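The white-lidded tin is at (300,235), clear of the control unit on the left and the cup on the right.

carry_out --pt "0.005 -0.026 0.05" --pt "0.005 -0.026 0.09" --pt "0.005 -0.026 0.133" --pt "0.005 -0.026 0.133" --pt "0.005 -0.026 0.133" --pt "0.005 -0.026 0.133" --pt "0.005 -0.026 0.133" --pt "0.005 -0.026 0.133" --roll '[0, 0, 0, 0, 0, 0, 0, 0]' --claw '[0.085, 0.085, 0.085, 0.085, 0.085, 0.045, 0.045, 0.045]'

```text
clock: 32.88
position: [406.3, -229.2, 188.5]
ee_rot: [0.126, 0.992, -0.0, 0.002]
contact_force: [-0.7, 3.2, 6.9]
gripper_width: 55.0
grasp_force: 63.6
```

carry_out --pt "0 0 0" --pt "0 0 0" --roll '[0, 0]' --claw '[0.045, 0.045]'

```text
clock: 33.12
position: [406.3, -229.2, 188.5]
ee_rot: [0.126, 0.992, -0.0, 0.002]
contact_force: [-0.9, 2.9, 7.3]
gripper_width: 54.4
grasp_force: 63.6
```

```bash
python3 go.py 410,-220,300,-3.39 500,130,310,-3.1 441.1,378.5,290,-2.9536
```

```text
t 33.12 at [ 406.3 -229.2  188.5] yaw 2.89 j1,j6 [-0.16 -1.66] w 54.4 F [-0.9  2.9  7.3] gf 63.6 tilt [ 3.5 -0.7]
slide [-0.0013, 0.0099, -0.1115] roll -0.2 rows 1.8
slide [-0.0012, 0.3614, -0.01] roll -16.6 rows 5.8
slide [0.0485, 0.2507, 0.02] roll -8.4 rows 4.1
```

carry_out --pt "0 0.0 -0.05" --pt "-0.001 0.01 -0.11" --pt "-0.001 0.01 -0.11" --roll '[0, 0, 0]' --claw '[0.045, 0.045, 0.045]'

```text
clock: 33.5
position: [410.4, -219.8, 301.8]
ee_rot: [0.125, 0.992, -0.0, 0.006]
contact_force: [0.6, -0.2, -2.3]
gripper_width: 54.5
grasp_force: 66.3
```

carry_out --pt "-0.001 0.361 -0.01" --pt "-0.001 0.361 -0.01" --pt "-0.001 0.361 -0.01" --pt "-0.001 0.361 -0.01" --pt "-0.001 0.361 -0.01" --pt "-0.001 0.361 -0.01" --pt "-0.001 0.361 -0.01" --pt "-0.001 0.361 -0.01" --roll '[-16.6, -16.6, -16.6, -16.6, -16.6, -16.6, -16.6, -16.6]' --claw '[0.045, 0.045, 0.045, 0.045, 0.045, 0.045, 0.045, 0.045]'

```text
clock: 34.5
position: [499.4, 129.1, 305.5]
ee_rot: [-0.019, 1.0, -0.001, -0.002]
contact_force: [-0.1, -1.5, -2.5]
gripper_width: 55.1
grasp_force: 66.2
```

carry_out --pt "0.0485 0.2507 0.02" --pt "0.0485 0.2507 0.02" --pt "0.0485 0.2507 0.02" --pt "0.0485 0.2507 0.02" --pt "0.0485 0.2507 0.02" --pt "0.0485 0.2507 0.02" --pt "0.0485 0.2507 0.02" --pt "0.0485 0.2507 0.02" --roll '[-8.4, -8.4, -8.4, -8.4, -8.4, -8.4, -8.4, -8.4]' --claw '[0.045, 0.045, 0.045, 0.045, 0.045, 0.045, 0.045, 0.045]'

```text
clock: 35.5
position: [443.0, 376.7, 286.9]
ee_rot: [-0.091, 0.996, -0.0, -0.0]
contact_force: [0.5, -0.5, -3.7]
gripper_width: 55.0
grasp_force: 66.2
```

```bash
python3 go.py 440.8,378.6,236.5,-2.9536
```

```text
t 35.5 at [443.  376.7 286.9] yaw -2.96 j1,j6 [ 0.98 -2.37] w 55.0 F [ 0.5 -0.5 -3.7] gf 66.2 tilt [-0.1 -0.1]
slide [0.0018, 0.0023, 0.0504] roll -0.4 rows 0.8
```

carry_out --pt "0.0015 0.002 0.03" --pt "0.0015 0.002 0.046" --pt "0.0015 0.002 0.05" --pt "0.0015 0.002 0.0515" --pt "0.0015 0.002 0.0515" --pt "0.0015 0.002 0.0515" --pt "0.0015 0.002 0.0515" --pt "0.0015 0.002 0.0515" --roll '[-0.4, -0.4, -0.4, -0.4, -0.4, -0.4, -0.4, -0.4]' --claw '[0.045, 0.045, 0.045, 0.045, 0.045, 0.085, 0.085, 0.085]'

```text
clock: 36.5
position: [440.8, 380.1, 235.2]
ee_rot: [-0.095, 0.995, 0.0, 0.0]
contact_force: [-0.3, -0.3, -0.1]
gripper_width: 84.5
grasp_force: 0.0
```

carry_out --pt "0 0 0" --pt "0 0 -0.05" --pt "0 0 -0.1" --pt "0 0 -0.13" --pt "0 0 -0.13" --pt "0 0 -0.13" --roll '[0, 0, 0, 0, 0, 0]' --claw '[0.085, 0.085, 0.085, 0.085, 0.085, 0.085]'

```text
clock: 37.25
position: [440.4, 379.6, 364.3]
ee_rot: [-0.095, 0.995, -0.0, -0.001]
contact_force: [0.3, -0.8, -0.2]
gripper_width: 85.1
grasp_force: 0.0
```

```bash
python3 k.py 84; python3 go.py 500,130,340,-3.1 530,-300,330,-2.8
```

```text
stack [440.7 380.7] [56.1 90.3] yaw 0.191 83.7 7282
board [441.  378.5] [ 86.5 119. ] yaw 0.187
t 37.3 at [440.4 379.6 363.8] yaw -2.951 j1,j6 [ 0.99 -2.37] w 85.2 F [-0.6  0.6 -1.2] gf 0.0 tilt [-1.8 -1.8]
slide [-0.0113, -0.2564, 0.0238] roll 8.5 rows 4.1
slide [0.0939, -0.3314, 0.01] roll 16.7 rows 5.5
t 37.3 at [440.4 379.6 363.8] yaw -2.951 j1,j6 [ 0.99 -2.37] w 85.2 F [-0.6  0.6 -1.2] gf 0.0 tilt [-1.8 -1.8]
slide [-0.0113, -0.2564, 0.0238] roll 8.5 rows 4.1
slide [-0.0121, -0.4309, 0.01] roll -17.2 rows 6.9
```

carry_out --pt "-0.011 -0.256 0.024" --pt "-0.011 -0.256 0.024" --pt "-0.011 -0.256 0.024" --pt "-0.011 -0.256 0.024" --pt "-0.011 -0.256 0.024" --pt "-0.011 -0.256 0.024" --roll '[8.5, 8.5, 8.5, 8.5, 8.5, 8.5]' --claw '[0.085, 0.085, 0.085, 0.085, 0.085, 0.085]'

```text
clock: 38.05
position: [500.1, 130.2, 340.2]
ee_rot: [-0.021, 1.0, -0.0, -0.001]
contact_force: [-0.7, -0.6, 0.2]
gripper_width: 84.7
grasp_force: 0.0
```

carry_out --pt "-0.012 -0.431 0.01" --pt "-0.012 -0.431 0.01" --pt "-0.012 -0.431 0.01" --pt "-0.012 -0.431 0.01" --pt "-0.012 -0.431 0.01" --pt "-0.012 -0.431 0.01" --pt "-0.012 -0.431 0.01" --pt "-0.012 -0.431 0.01" --roll '[-17.2, -17.2, -17.2, -17.2, -17.2, -17.2, -17.2, -17.2]' --claw '[0.085, 0.085, 0.085, 0.085, 0.085, 0.085, 0.085, 0.085]'

```text
clock: 39.05
position: [531.1, -301.8, 329.8]
ee_rot: [-0.169, 0.986, 0.0, -0.001]
contact_force: [-1.1, 0.9, -0.2]
gripper_width: 84.8
grasp_force: 0.0
```

```bash
cat > g.py <<'E'
from m import *
s=read_state(); p=get_image('wrist'); save(p,'green.png',f=1.2); P=cloud(p,s)
hsv=cv2.cvtColor(p['img'],cv2.COLOR_RGB2HSV); gm=(hsv[...,0]>50)&(hsv[...,0]<90)&(hsv[...,1]>90)&(abs(P[...,2]-36)<4)
r=rect(P[blob(gm,P,550,-355)]); show('green',r)
go([*r[0],260,r[2]-np.pi],[*r[0],187,r[2]-np.pi])
m=blob(abs(P[...,2]-77)<5,P,442,-371); show('bar',rect(P[m])+(m.sum(),))
E
python3 g.py
```

```text
green [ 535.4 -349.9] [40.9 60.3] yaw -0.013
t 39.1 at [ 531.  -300.1  329.9] yaw -2.8 j1,j6 [-0.25 -0.98] w 85.0 F [-0.3  0.4  0.2] gf 0.0 tilt [-1.3  0.5]
slide [0.0125, -0.0484, 0.0699] roll 20.3 rows 1.4
slide [0.0, 0.0, 0.073] roll -0.0 rows 1.2
bar [ 442.7 -371. ] [18.7 65. ] yaw 0.106 2957
```

View pics/green.png

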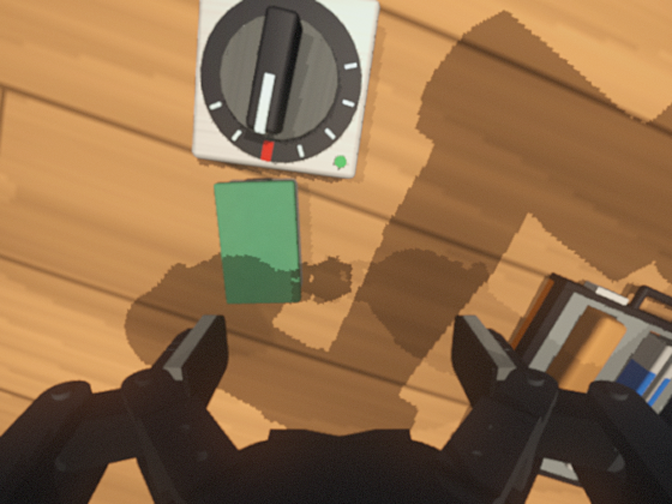

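The white pointer at (266,100) points at the red mark (267,150). The green tin is at (260,242), just clear of the unit.

```bash
cat > g2.py <<'E'
from m import *
s=read_state(); p=get_image('wrist'); P=cloud(p,s); I=p['img'].astype(int)
gm=(I[...,1]>I[...,0]+10)&(I[...,1]>I[...,2]+5)&(abs(P[...,2]-36)<3.5); gm=cv2.morphologyEx(gm.astype(np.uint8),cv2.MORPH_CLOSE,np.ones((7,7)))>0
r=rect(P[blob(gm&np.isfinite(P[...,2])&(abs(P[...,2]-36)<3.5),P,550,-355)]); show('green',r)
c=np.mean([at_z(p,np.array(u)/1.2,36,s) for u in ([216,182],[296,180],[301,302],[227,304])],0); print(c)
go([*r[0],260,r[2]-np.pi],[*r[0],187,r[2]-np.pi])
E
python3 g2.py
```

```text
green [ 551.1 -355.1] [56.  89.4] yaw 0.361
[ 550.42269787 -351.38345013   36.        ]
t 39.15 at [ 530.9 -298.9  330.2] yaw -2.799 j1,j6 [-0.25 -0.98] w 85.1 F [ 1.   0.7 -0.9] gf 0.0 tilt [-1.3  0.6]
slide [-0.0001, -0.0597, 0.0702] roll -1.0 rows 1.5
slide [-0.0, 0.0, 0.073] roll -0.0 rows 1.2
```

carry_out --pt "0 -0.059 0.04" --pt "0 -0.059 0.07" --pt "0 -0.059 0.11" --pt "0 -0.059 0.142" --pt "0 -0.059 0.142" --pt "0 -0.059 0.142" --pt "0 -0.059 0.142" --pt "0 -0.059 0.142" --roll '[-1, -1, -1, -1, -1, -1, -1, -1]' --claw '[0.085, 0.085, 0.085, 0.085, 0.085, 0.085, 0.045, 0.045]'

```text
clock: 40.15
position: [550.9, -355.1, 191.6]
ee_rot: [-0.18, 0.984, -0.001, 0.002]
contact_force: [0.2, 1.0, 0.1]
gripper_width: 54.4
grasp_force: 65.7
```

carry_out --pt "0 0 0" --pt "0 0 0" --pt "0 0 0" --pt "0 0 -0.04" --pt "0 0 -0.08" --pt "0 0 -0.115" --pt "0 0 -0.115" --roll '[0, 0, 0, 0, 0, 0, 0]' --claw '[0.045, 0.045, 0.045, 0.045, 0.045, 0.045, 0.045]'

```text
clock: 41.02
position: [550.5, -355.4, 307.6]
ee_rot: [-0.179, 0.984, -0.002, 0.003]
contact_force: [-0.2, -0.6, -2.5]
gripper_width: 54.8
grasp_force: 65.7
```

```bash
python3 go.py 500,110,340,-3.1 440,379,330,-2.9536
```

```text
t 41.02 at [ 550.5 -355.4  307.6] yaw -2.782 j1,j6 [-0.33 -0.88] w 54.8 F [-0.2 -0.6 -2.5] gf 65.7 tilt [ 6.5 -2.5]
slide [-0.1167, 0.4533, -0.0324] roll 18.2 rows 7.5
slide [0.0488, 0.2713, 0.01] roll -8.4 rows 4.4
```

carry_out --pt "-0.117 0.453 -0.032" --pt "-0.117 0.453 -0.032" --pt "-0.117 0.453 -0.032" --pt "-0.117 0.453 -0.032" --pt "-0.117 0.453 -0.032" --pt "-0.117 0.453 -0.032" --pt "-0.117 0.453 -0.032" --pt "-0.117 0.453 -0.032" --roll '[18.2, 18.2, 18.2, 18.2, 18.2, 18.2, 18.2, 18.2]' --claw '[0.045, 0.045, 0.045, 0.045, 0.045, 0.045, 0.045, 0.045]'

```text
clock: 42.02
position: [498.8, 112.5, 334.9]
ee_rot: [-0.022, 1.0, -0.0, -0.001]
contact_force: [0.6, -0.1, -2.2]
gripper_width: 54.4
grasp_force: 65.7
```

carry_out --pt "0.049 0.271 0.01" --pt "0.049 0.271 0.01" --pt "0.049 0.271 0.01" --pt "0.049 0.271 0.01" --pt "0.049 0.271 0.01" --pt "0.049 0.271 0.01" --pt "0.049 0.271 0.01" --pt "0.049 0.271 0.01" --roll '[-8.4, -8.4, -8.4, -8.4, -8.4, -8.4, -8.4, -8.4]' --claw '[0.045, 0.045, 0.045, 0.045, 0.045, 0.045, 0.045, 0.045]'

```text
clock: 43.02
position: [439.9, 377.3, 326.0]
ee_rot: [-0.093, 0.996, -0.0, -0.0]
contact_force: [0.2, -0.7, -1.8]
gripper_width: 54.5
grasp_force: 65.7
```

```bash
python3 go.py 441,379.5,275,-2.9536; python3 - <<'E'
from m import *
s=read_state(); p=get_image('wrist'); P=cloud(p,s)
show('held',top_rect(p,s,441,380,s['position'][2]-190+36,5)); show('stack',top_rect(p,s,441,380,84))
E
```

```text
t 43.02 at [439.9 377.3 326. ] yaw -2.955 j1,j6 [ 0.99 -2.37] w 54.5 F [ 0.2 -0.7 -1.8] gf 65.7 tilt [-0.6 -0.6]
slide [-0.0015, 0.0019, 0.051] roll -0.1 rows 0.8
held [438.3 378. ] [81.6 87.1] yaw 0.184 170.4 23183
stack [400.8 372.7] [ 9.2 55.5] yaw -1.383 83.7 1170
```

carry_out --pt "-0.001 0.0018 0.03" --pt "-0.001 0.0018 0.045" --pt "-0.001 0.0018 0.048" --pt "-0.001 0.0018 0.051" --pt "-0.001 0.0018 0.053" --pt "-0.001 0.0018 0.053" --roll '[0, 0, 0, 0, 0, 0]' --claw '[0.045, 0.045, 0.045, 0.045, 0.045, 0.045]'

```text
clock: 43.82
position: [440.4, 380.9, 275.4]
ee_rot: [-0.095, 0.996, 0.0, 0.001]
contact_force: [-2.1, -1.4, 4.8]
gripper_width: 54.7
grasp_force: 66.4
```

carry_out --pt "0 0 0" --pt "0 0 0" --pt "0 0 0" --pt "0 0 0" --pt "0 0 -0.03" --pt "0 0 -0.07" --pt "0 0 -0.1" --pt "0 0 -0.1" --roll '[0, 0, 0, 0, 0, 0, 0, 0]' --claw '[0.06, 0.085, 0.085, 0.085, 0.085, 0.085, 0.085, 0.085]'

```text
clock: 44.82
position: [440.5, 381.1, 376.1]
ee_rot: [-0.095, 0.996, 0.002, 0.002]
contact_force: [-0.6, -0.3, -0.2]
gripper_width: 85.6
grasp_force: 0.0
```

carry_out --pt "0.04 0 0" --pt "0.04 0 0" --pt "0.04 0 0" --pt "0.04 0 0" --roll '[0, 0, 0, 0]' --claw '[0.085, 0.085, 0.085, 0.085]'

```text
clock: 45.32
position: [401.4, 373.4, 372.7]
ee_rot: [-0.094, 0.996, -0.0, -0.0]
contact_force: [-0.3, -0.3, 0.4]
gripper_width: 85.1
grasp_force: 0.0
```

```bash
python3 k.py 120; python3 go.py 560,0,390,-3.14
```

```text
stack [440.2 382.1] [56.3 89.6] yaw 0.191 119.8 7786
board [440.7 378.3] [ 86.2 119.2] yaw 0.187
t 45.38 at [401.4 373.4 372.7] yaw -2.953 j1,j6 [ 1.05 -2.43] w 85.4 F [ 0.5 -0.4  0.7] gf 0.0 tilt [-0.2 -0.5]
slide [-0.0512, -0.2576, 0.0327] roll 8.4 rows 4.2
slide [0.0939, -0.3314, 0.01] roll 16.7 rows 5.5
t 45.38 at [401.4 373.4 372.7] yaw -2.953 j1,j6 [ 1.05 -2.43] w 85.4 F [ 0.5 -0.4  0.7] gf 0.0 tilt [-0.2 -0.5]
slide [-0.0858, -0.3965, -0.0173] roll 10.7 rows 6.5
```

carry_out --pt "-0.086 -0.396 -0.017" --pt "-0.086 -0.396 -0.017" --pt "-0.086 -0.396 -0.017" --pt "-0.086 -0.396 -0.017" --pt "-0.086 -0.396 -0.017" --pt "-0.086 -0.396 -0.017" --pt "-0.086 -0.396 -0.017" --pt "-0.086 -0.396 -0.017" --roll '[10.7, 10.7, 10.7, 10.7, 10.7, 10.7, 10.7, 10.7]' --claw '[0.085, 0.085, 0.085, 0.085, 0.085, 0.085, 0.085, 0.085]'

```text
clock: 46.38
position: [560.7, -1.8, 389.6]
ee_rot: [0.001, 1.0, -0.0, -0.0]
contact_force: [-0.2, -0.3, 0.6]
gripper_width: 85.2
grasp_force: 0.0
```

carry_out --pt "0 -0.06 0" --pt "0 -0.06 0" --pt "0 -0.06 0" --pt "0 -0.06 0" --roll '[0, 0, 0, 0]' --claw '[0.085, 0.085, 0.085, 0.085]'

```text
clock: 46.88
position: [559.9, -58.4, 390.1]
ee_rot: [-0.002, 1.0, 0.0, 0.0]
contact_force: [0.2, -0.4, -0.6]
gripper_width: 84.8
grasp_force: 0.0
```

```bash
python3 v.py; ls -t pics | head -1; python3 -c "
from m import *
p=get_image('scene'); save(p,'scene2.png',f=1.42)"
```

```text
t 46.92 at [560.  -58.4 390.2] yaw -3.137 j1,j6 [ 0.18 -1.75] w 85.1 F [ 0.9 -1.   0.4] gf 0.0 tilt [0.1 0.1]
slide [-0.001, 0.2384, 0.0052] roll 0.1 rows 3.8
scraper [573.4 -83.4] [ 26.2 112.7] yaw -0.042
  origin [592.4 -84.2] top z 41.01 slope [ 0.    -0.012]
tongs [590.  -23.3] [ 36.  137.3] yaw -0.027
  origin [612.  -23.8] top z 39.89 slope [-0.03   0.014]
scissors [573.9  40.7] [26.6 96.5] yaw -0.043
  origin [597.9  39.6] top z 41.26 slope [0.004 0.063]
v468.png
```

View pics/scene2.png

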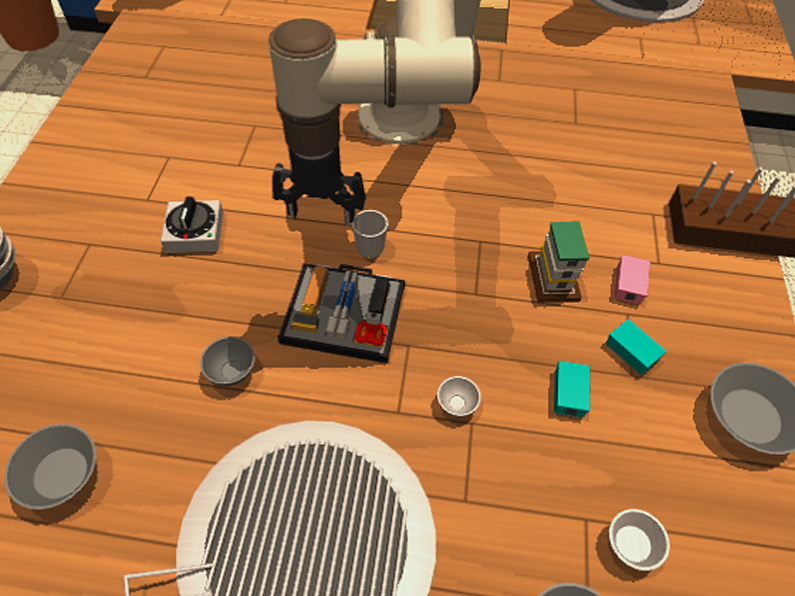

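The scene shows all three tools in the case (345,310), the three tins in one column on the board (560,255), and the pointer at the red mark (186,232). The cup and bowls have not moved.

```bash
python3 -c "
from bench import *
print(job_done())"
```

```text
the job is handed in; nothing more can be done
None
```

I handed the job in at about 47 s; no verdict came back. My last checks showed the knob at its mark, all three tools home in their cutouts and the three tins stacked on the board within about 4 mm of centre.

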